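# Clear the groove and gauge its well

### The job

A steel paperweight is trapped in the groove of the sloping brush stand, under the depth gauge. With the hooked pick, drag it along the groove until it lies wholly in the landing tray at the open end, then hang the pick back in its fork. After that lower the gauge's probe until it touches the bottom of the well, without ramming it, let go and swing the lock lever all the way over; leave the ink bottle, water pot and inkstone where they stand.

Things in the scene. Friction and masses are not known exactly. Their poses are not given: they have to be found in the camera images.
- block: Wooden block with a groove, fixed, sloping 30 deg, low side to the robot. Origin: groove floor under the probe. Axes: x up-slope (away from the robot), y level along the groove, z square to the slope, leaning 30 deg back to the robot. Groove x -10 to 10 mm, closed at y = 75 mm, open at y = -70 mm where the block ends. Its low-side wall is 30 mm high (x -32 to -10), its high-side wall 16 mm (x 10 to 32).
- tray_center (a point): Middle of the landing tray's floor, past the groove's open end and flush with its floor; axes as the block's. In the block's frame the tray spans y -70 to -205 mm, x -10 to 26 mm, with rims 12 mm high.
- bridge_top (a point): Top centre of the gauge's aluminium bridge across the groove, on the probe's axis; axes as the block's. In the block's frame the bridge spans x -37 to 37 mm, y -15 to 15 mm, underside at z = 50 mm, top at z = 70 mm.
- well_bottom (a point): Middle of the flat, hard bottom of the well, under the probe and square to it. The well is a pit in the groove floor, 18 mm long (y -9 to 9 mm), as wide as the groove, 4 to 17 mm deep: different every time.
- probe (a joint): How far the gauge's probe has been lowered along the block's -z, in m: 0 = tip 50 mm above the groove floor, most 0.070. It is a 10 mm steel rod through the bridge; its slide rubs with about 3 N, so it stays where it is left. The lever's nose clamps it when locked.
- probe_tip (a point): Centre of the probe's flat lower end. x, y, z axes as the block's.
- probe_grip (a point): Centre of the dark steel grip on top of the probe: a block 12 mm (x, across the groove) by 16 mm (y) by 36 mm (z), axes as the block's, 114 mm above the tip. Best pinched across its x faces with the tool along the block's z.
- lever (a joint): Lock lever angle in rad: starts at 0 to 0.2 (unlocked), 1.2 = locked, at its stop; stays where left, turns with about 0.1 N m, and up to 0.3 N m at the end where it clamps. It turns about an axis along the block's z; at angle a its knob stands at x = -24 - 56 cos(0.70 - a), y = 56 sin(0.70 - a) mm in the block's frame: pushed from +y towards -y.
- lever_pivot (a point): Pivot of the lock lever on the bridge's down-slope end, at the lever arm's top; x -24, y 0, z 78 mm in the block's frame. The knob is 56 mm from it.
- lever_knob (a point): Upright wooden knob of the lock lever, 12 mm thick, its axis along the block's z; it stands from z = 78 mm (top of the lever's arm) to z = 100 mm in the block's frame, and this point is on its axis at z = 90 mm.
- bar: Steel paperweight, a flat bar 16 mm (x) by 90 mm (y) by 8 mm (z) with a round upright knob, 70 to 140 g. Origin: centre of its underside; axes as the block's. It starts on the groove floor across the well.
- bar_knob (a point): The paperweight's knob, 10 mm thick and 12 mm high (8 to 20 mm above the bar's underside), 37 mm from the bar's centre towards the tray; this point is half-way up it.
- pick_handle (a point): Centre of the hooked pick's wooden handle, 18 (x) by 14 (y) by 80 mm (z), z up; 60 g. Below: brass collar 30 mm square (z -46 to -40), 7 mm shank on the handle's axis to z = -118, toe from its foot towards -x (7 mm wide, z -118 to -112), and at its end a claw turned down, 10 mm wide (y), 4 mm thick, at x = -40, lower edge z = -132 mm. The claw drags to the pick's +x.
- pick_claw (a point): Lower edge of the pick's claw, middle; axes as the handle's. It lies at x = -40, z = -132 mm from the handle's centre.
- fork: Fixed wooden stand in which the pick hangs by its collar; origin on the desk under the fork, z up. Two level tines, top z = 105 mm, x -22 to 28 mm, with a 14 mm slot between them along x, open to -x; a post behind (x 26 to 38 mm). The hanging pick has its handle's centre at x 0, y 0, z 151 mm, axes parallel to the fork's.
- ink_bottle: Black ink bottle, 54 mm wide, 125 mm tall; origin under its centre. Leave it alone.
- water_pot: White water pot, 68 mm wide, 65 mm tall; origin under its centre. Leave it alone.
- inkstone: Black inkstone, 75 by 130 by 22 mm; origin under its centre. Leave it alone.
- plug: Dark steel plug that forms the well's bottom; its origin is the point well_bottom.
There are look-alikes about, which are no part of the job. What is meant by the bar is not black, and is the smaller of those in its own colour.

How it is judged:
By the outcome, as a careful person would: the job done as asked, in the order asked, and still so for the second after the job is handed in, with the robot touching nothing.
It also fails if it takes over 72 s, if anything falls off the work surface, if the arm or the gripper's body presses on something with over 40 N, if the wrist force passes 120 N, or if a joint passes its speed limit or range.

### The arm

A 6-joint arm with a two-finger parallel gripper is mounted at the origin on the work surface. World frame = base frame: x ahead of the robot, y to its left, z up, the work surface at z = 0. Lengths are in m, angles in degrees, forces in N, time in s.
With the tool pointing down it reaches from about 0.325 to 0.85 m from the base axis. Payload 15.5 kg.
Tool frame: the origin (TCP) lies on the front face of the gripper's body, between the roots of the fingers; the fingertips stand 78 mm ahead of it and the grasp point (between the pads) lies 60 mm ahead of it; z points along the fingers, y is the line along which they close (so a half turn about z gives the same grasp; the last joint's range is limited). The gripper opens to 91 mm and grips with 3 to 60 N. Pads are 32 mm wide; open, the fingers measure 118 mm over their backs; the gripper's body (76 mm by 178 mm) begins 60 mm behind the grasp point.
Start: joints at [-74.227, 28.281, 77.091, -0, 74.628, -5.472], TCP at [0.226, -0.583, 0.292] pointing down, gripper open.
Joint ranges: [-166.48, 166.48], [-47.26, 123.95], [12.59, 153.08], [-70.14, 250.14], [6.76, 159.57], [-176.63, 176.63]. Speed limits (degrees/s): [108.29, 108.29, 147.25, 172.46, 172.46, 172.46].

### API

Orientations are given as [roll, pitch, yaw] about the fixed x, y, z axes, in that order (R = Rz(yaw) Ry(pitch) Rx(roll)).
In Python, from station import bot gives the robot as it stands.
- The arm moves only by the shell command python3 -m handwheel 'ROWS' [FORCE]. ROWS is JSON, a list of rows, each an object with "slide": the shift along the tool's x, y, z in mm, a list of three; "twist": the turn about the tool's z in rad; "jaw": the gripper command: -1 is fully open, 1 is shut, values between are in proportion. In form: [{"slide": [x, y, z], "twist": twist, "jaw": jaw}, ...]. A call has exactly 5 rows; each row shifts and turns the commanded pose from where the row before left it, along the tool's axes as they then stand; what a row does not reach is not made up. A row lasts 1/12 s, in which the tool goes at most 41.7 mm and 7.16 degrees, less where a joint would pass 70% of its speed; a pose out of reach is approached as far as the arm can. A call is refused whole if a number of a shift passes 41.7 or a number of a turn 0.125, either way. A call with a gripper value outside its range is refused whole. The fingers move at their own pace and stop on an object; FORCE is the grip in N (left out, the last holds). Time passes only in rows, so rows that do not move let the fingers close, or fill a call up. It gives the time, the measured TCP pose, the force, the opening and the grip force at its end, in the units of the state.
- bot.observe(): the state, without advancing time (a new reading comes with each control period).
- bot.get_image(name): name is "side" or "top"; returns the picture (384x512x3 uint8, red, green, blue); there is no depth.
- bot.calibration(name): a dict with "fovy" (degrees; the focal length in pixels is half the picture's height over the tangent of half this angle, whatever the lens; pixels are square), "cx", "cy" (the principal point, pixels), "k1" (the pictures are not rectified: a ray, as slopes to the right and down, at radius r is drawn at 1 + k1 r^2 times it, then the intrinsics apply), "R" (3x3) and "t" (3): a world point X has camera coordinates R X + t. Camera axes: x right, y down, z forward; pixel columns grow to the right and rows downward; lengths in m; the calibration is good to about 2 mm. A picture is of the moment at which its call begins. calibration takes no time and is no camera call.
- bot.close_job(): hands the job in; it is judged then, once.
Trained networks look in the newest picture that a camera, given by its name, has taken for a name from the list of things; names that differ only in an ending like _2 or _b are one class to them, and where a whole thing is asked for, a point or a joint stands for the part that bears it (a point fixed in the world has none). Each returns a list of dicts, best first, with "conf" (0 to 1); they miss things now and then, are a little off and sometimes report something else, mostly with a low value. They report only what shows in the picture. A call takes as long as a camera call. They do not tell look-alikes from the thing itself.
- bot.recognise(query, camera): "bbox" ([left, top, right, bottom] in pixels, round what is visible of it).
- bot.trace(query, camera): "region" (384x512 bool, what is visible of it) and "bbox" ([left, top, right, bottom] in pixels, round what is visible of it).
The state is a dict: "clock": time; "joint_pos": joint angles; "joint_velocities": joint speeds; "effort": joint torques, N m; "eef_pos": TCP position; "orientation": TCP orientation; "ft_force": force on the tool from outside, world axes, zero at the start; "wrist_torque": the same for the moment, N m; "opening": finger opening in m; "finger_force": force on a finger pad.
Only numpy, scipy, OpenCV 4.12 (cv2) and the standard library are available. Lean on these libraries where they do the work, as an engineer would, in place of code of your own. Each camera call takes 0.05 s, during which the arm holds its last target. There are 200 camera calls.

## Working session

There is one attempt and no reset: what is moved stays moved. The work goes in short steps, Python scripts to look and compute and a shell command to move; the robot and the scene stay as the last step left them, time stands still between calls to the robot, and variables do not carry over. Pictures are saved under pics/ and viewed, at most 10 in all, crops included, and the job is handed in when it is done.

```bash
ls; mkdir -p pics; python3 - <<'E'
from station import bot
import cv2,json
for c in("side","top"):
    im=bot.get_image(c); cv2.imwrite(f"pics/{c}0.png",im[:,:,::-1])
    k=bot.calibration(c);print(c,{a:(b.tolist() if hasattr(b,'tolist') else b) for a,b in k.items()})
    for q in["block","bar","pick_handle","fork","ink_bottle","water_pot","inkstone","lever_knob","probe_grip","bar_knob","pick_claw"]:
        print(q,[([round(float(v)) for v in d["bbox"]],round(d["conf"],2)) for d in bot.recognise(q,c)])
print(bot.observe())
E
```

```text
pics
side {'fovy': 51.74216404775595, 'cx': 251.7319088108009, 'cy': 189.19292704999717, 'k1': -0.029873180347788363, 'R': [[-0.9484651357783958, -0.3168655570970929, -0.0031788265788985936], [-0.2210914335815782, 0.66890686967994, -0.7097056979423417], [0.22700763028962767, -0.6724282998361483, -0.7044911052453074]], 't': [0.5760782377841697, 0.23835333923322427, 1.0073164936128525]}
block [([313, 122, 327, 173], 0.7), ([203, 174, 274, 277], 0.66)]
bar [([302, 213, 321, 243], 0.66), ([183, 214, 200, 236], 0.51)]
pick_handle [([314, 118, 328, 172], 0.53)]
fork [([304, 135, 330, 178], 0.91)]
ink_bottle [([243, 307, 268, 348], 0.97), ([203, 173, 275, 273], 0.74)]
water_pot [([268, 136, 291, 159], 0.57)]
inkstone [([138, 304, 197, 370], 0.75)]
lever_knob [([257, 219, 276, 245], 0.72)]
probe_grip [([252, 201, 270, 221], 0.59)]
bar_knob [([229, 230, 242, 247], 0.66), ([186, 213, 200, 236], 0.48), ([296, 211, 322, 241], 0.46)]
pick_claw [([313, 119, 327, 172], 0.71)]
top {'fovy': 48.90036343156806, 'cx': 259.1639594845318, 'cy': 185.66581991322255, 'k1': -0.08772547824469729, 'R': [[-0.002
[... 817 characters left out ...]
]
{'clock': 1.2, 'joint_pos': array([-7.42275891e+01,  2.82824484e+01,  7.70920897e+01, -5.10317448e-04,
        7.46264708e+01, -5.47217902e+00]), 'joint_velocities': array([ 0.10102721, -0.01846976, -0.00984853, -0.04865631,  0.03651994,
        0.0052698 ]), 'effort': array([-1.37468527e-03, -8.78697753e+01, -3.82240248e+01,  7.05310749e-02,
        4.41913668e-02,  5.18583533e-05]), 'eef_pos': array([ 0.22646599, -0.58253067,  0.29219771]), 'orientation': array([-1.79998949e+02,  3.93598162e-04,  2.12447252e+01]), 'ft_force': array([-0.35282692, -0.10281848,  0.45023609]), 'wrist_torque': array([ 0.04348502,  0.01368115, -0.08388885]), 'finger_force': 0.0, 'opening': 0.09153268263981508}
```

View pics/side0.png

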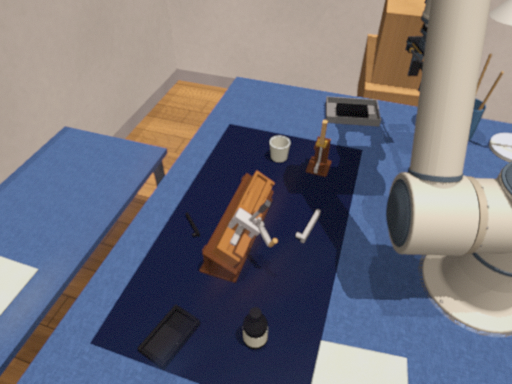

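View pics/top0.png

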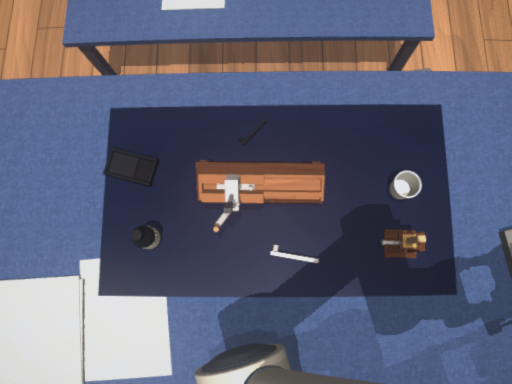

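```bash
python3 - <<'E'
import cv2,numpy as np
t=cv2.imread("pics/top0.png");s=cv2.imread("pics/side0.png")
r=lambda im,x0,y0,x1,y1,f:cv2.resize(im[y0:y1,x0:x1],None,fx=f,fy=f,interpolation=cv2.INTER_CUBIC)
g=lambda im:np.uint8(255*(im/255.)**.7)
cv2.imwrite("pics/c1.png",g(r(t,190,150,334,240,5.5)))
cv2.imwrite("pics/c2.png",g(np.hstack([r(s,195,165,285,285,5),r(s,295,115,340,185,5)[:0].reshape(0,225,3) if 0 else cv2.copyMakeBorder(r(s,295,115,340,185,5),0,250,0,0,cv2.BORDER_CONSTANT)])))
cv2.imwrite("pics/c3.png",g(r(t,375,220,435,265,12)))
E
```

```text
(no output)
```

View pics/c1.png

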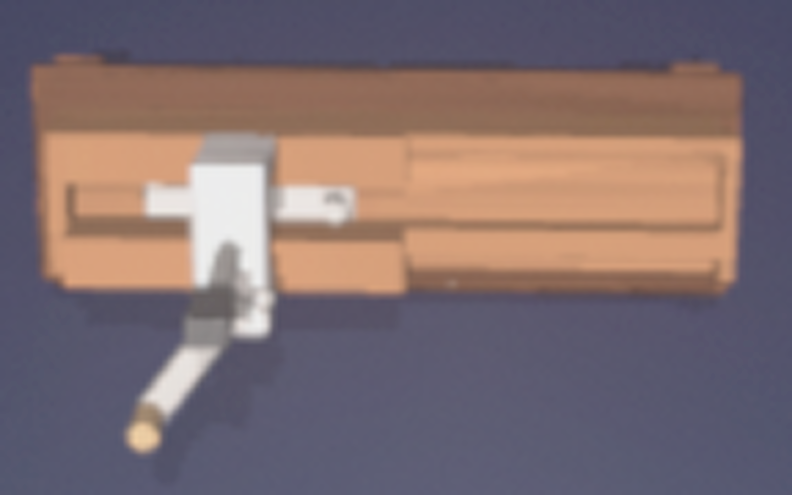

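View pics/c2.png

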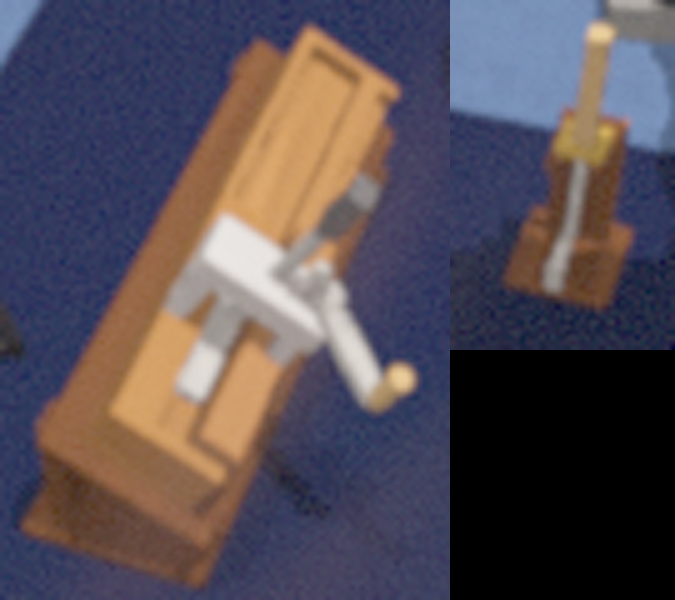

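View pics/c3.png

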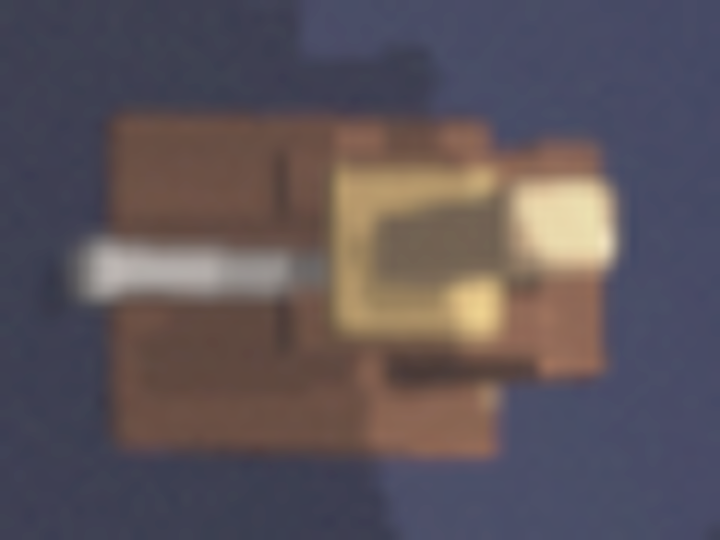

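```bash
cat > lib.py <<'E'
import numpy as np
from station import bot
from scipy.optimize import least_squares
K={c:bot.calibration(c) for c in("side","top")}
def proj(c,P):
    k=K[c];q=np.asarray(P)@np.array(k["R"]).T+np.array(k["t"]);s=q[...,:2]/q[...,2:]
    s=s*(1+k["k1"]*(s**2).sum(-1,keepdims=True));f=192/np.tan(np.radians(k["fovy"]/2))
    return s*f+[k["cx"],k["cy"]]
def pix(c,uv,x0,y0,f): return np.array([x0+(uv[0]+.5)/f-.5,y0+(uv[1]+.5)/f-.5])
def Rb(yaw):
    c,s=np.cos(yaw),np.sin(yaw);a=np.radians(30)
    return np.array([[c,-s,0],[s,c,0],[0,0,1]])@np.array([[np.cos(a),0,-np.sin(a)],[0,1,0],[np.sin(a),0,np.cos(a)]])
def blk(p,P): return np.asarray(p[:3])+np.asarray(P)/1000@Rb(p[3]).T
E
python3 - <<'E'
from lib import *
T=lambda u,v:("top",pix("top",(u,v),190,150,5.5));S=lambda u,v:("side",pix("side",(u,v),195,165,5))
def obs(p):
    a,yb,q=p[4],p[5]*1000,0
    kn=[-24-56*np.cos(.7-a),56*np.sin(.7-a),100]
    return [("brUL",T(190,163),[37,15,70]),("brUR",T(267,163),[37,-15,70]),("brLR",T(270,336),[-37,-15,70]),
    ("step lo",T(405,293),[-32,-70,30]),("step hi",T(407,135),[32,-70,16]),("closed",T(70,185),[10,75,16]),
    ("knob",T(144,436),kn),("knobS",S(400,378),kn),("barR",T(354,220),[-10,yb-45,8]),("barL",T(146,217),[-10,yb+45,8]),("bknob",T(338,203),[-2,yb-37,20]),
    ("brS1",S(225,212),[37,-15,70]),("brS2",S(195,258),[37,15,70]),("brS3",S(300,345),[-37,15,70]),
    ("gripS",S(368,185),[0,0,182-q]),("gripT",T(207,332),[0,0,182-q]),("barS",S(197,403),[-10,yb+45,8])]
def res(p): return np.concatenate([proj(c,blk(p,P))-uv for n,(c,uv),P in obs(p)])
r=least_squares(res,[.5,.05,.08,0,.1,0],loss="soft_l1");print(r.x.round(4))
for o,e in zip(obs(r.x),res(r.x).reshape(-1,2)):print(o[0],e.round(1))
T=lambda u,v:("top",pix("top",(u,v),375,220,12));S=lambda u,v:("side",pix("side",(u-450,v),295,115,5))
def ob2(p):return [("hT",T(565,224),[0,0,191]),("hS",S(600,32),[0,0,191]),("c1",T(335,165),[-15,15,111]),("c2",T(335,335),[-15,-15,111]),("cc",T(502,335),[15,-15,111]),("toe",T(85,270),[-42,0,39]),("toeS",S(553,290),[-42,0,19])]
def f2(p):
    c,s=np.cos(p[2]),np.sin(p[2]);M=np.array([[c,-s,0],[s,c,0],[0,0,1]])
    return np.concatenate([proj(k,np.array([p[0],p[1],0])+M@np.array(P)/1000)-uv for n,(k,uv),P in ob2(p)])
r=least_squares(f2,[.38,-.3,-1.57],loss="soft_l1");print(r.x.round(4),np.degrees(r.x[2]))
for o,e in zip(ob2(r.x),f2(r.x).reshape(-1,2)):print(o[0],e.round(1))
E
```

```text
[ 0.6193  0.0977  0.0775 -0.0263  0.1178 -0.0028]
brUL [ 0.5 -0.4]
brUR [ 0.  -0.1]
brLR [-0.2 -0.6]
step lo [-0.1 -0.8]
step hi [-0.   0.2]
closed [-0.2 -1.1]
knob [ 1.3 -0.1]
knobS [-1.3  0.3]
barR [0.2 0.4]
barL [0.5 0.2]
bknob [-0.5  1.9]
brS1 [-1.9  0.9]
brS2 [-0.4  0.3]
brS3 [ 3.4 -0.5]
gripS [ 2.4 -2.8]
gripT [-1.   4.2]
barS [-0.2  0.2]
[ 0.48   -0.3014 -1.593 ] -91.27336406008007
hT [-0.3  0.2]
hS [-0.9 -0.2]
c1 [-0.2  0.8]
c2 [ 0.3 -0.1]
cc [-0.5  0. ]
toe [0.8 0.4]
toeS [-0.9 -0.4]
```

```bash
cat >> lib.py <<'E'
def st(): 
    o=bot.observe();print("t%.2f"%o["clock"],"tcp",(o["eef_pos"]*1000).round(1),"rpy",o["orientation"].round(2),"F",o["ft_force"].round(1),"open %.1f"%(o["opening"]*1000),"grip %.1f"%o["finger_force"]);return o
def delta(target,yaw=None):
    "TCP target in m -> slide mm in tool axes, twist rad"
    o=st();r,p,y=np.radians(o["orientation"])
    from scipy.spatial.transform import Rotation as Ro
    R=Ro.from_euler("xyz",[r,p,y]).as_matrix()
    d=R.T@(np.array(target)-o["eef_pos"])*1000;print("slide",d.round(1),"twist",None if yaw is None else round(float(y-np.radians(yaw)),4))
E
R='{"slide":[0,0,0],"twist":-0.118,"jaw":-1}'
python3 -m handwheel '[{"slide":[0,0,0],"twist":-0.118,"jaw":-1},{"slide":[0,0,0],"twist":-0.118,"jaw":-1},{"slide":[0,0,0],"twist":-0.118,"jaw":-1},{"slide":[0,0,0],"twist":-0.118,"jaw":-1},{"slide":[0,0,0],"twist":-0.118,"jaw":-1}]' 20
python3 -m handwheel '[{"slide":[0,0,0],"twist":-0.118,"jaw":-1},{"slide":[0,0,0],"twist":-0.118,"jaw":-1},{"slide":[0,0,0],"twist":-0.118,"jaw":-1},{"slide":[0,0,0],"twist":-0.118,"jaw":-1},{"slide":[0,0,0],"twist":-0.118,"jaw":-1}]'
python3 -m handwheel '[{"slide":[28,25,0],"twist":0,"jaw":-1},{"slide":[28,25,0],"twist":0,"jaw":-1},{"slide":[28,25,0],"twist":0,"jaw":-1},{"slide":[28,25,0],"twist":0,"jaw":-1},{"slide":[28,25,0],"twist":0,"jaw":-1}]'
python3 -m handwheel '[{"slide":[28,25,0],"twist":0,"jaw":-1},{"slide":[28,25,0],"twist":0,"jaw":-1},{"slide":[28,25,0],"twist":0,"jaw":-1},{"slide":[28,25,0],"twist":0,"jaw":-1},{"slide":[0,0,0],"twist":0,"jaw":-1}]'
python3 - <<'E'
from lib import *
delta([.480,-.3014,.200],88.7)
E
```

```text
clock: 1.62
eef_pos: [0.2265, -0.5825, 0.2922]
orientation: [-180.0, 0.0, 55.4]
ft_force: [0.3, 0.1, -0.5]
opening: 0.0911
finger_force: 0.0
clock: 2.03
eef_pos: [0.2265, -0.5825, 0.2922]
orientation: [-180.0, -0.0, 89.2]
ft_force: [0.3, -0.6, 0.8]
opening: 0.091
finger_force: 0.0
clock: 2.45
eef_pos: [0.3551, -0.4437, 0.2923]
orientation: [180.0, 0.0, 88.8]
ft_force: [0.1, -1.2, -0.6]
opening: 0.0914
finger_force: 0.0
clock: 2.87
eef_pos: [0.4599, -0.3307, 0.2923]
orientation: [179.9, -0.1, 89.1]
ft_force: [-0.3, 0.2, -0.3]
opening: 0.091
finger_force: 0.0
t2.87 tcp [ 459.9 -330.7  292.3] rpy [ 1.7993e+02 -7.0000e-02  8.9080e+01] F [-0.3  0.2 -0.3] open 91.0 grip 0.0
slide [29.5 19.5 92.4] twist 0.0066
```

```bash

python3 -m handwheel '[{"slide":[29.5,19.5,0],"twist":0.0066,"jaw":-1},{"slide":[0,0,30],"twist":0,"jaw":-1},{"slide":[0,0,30],"twist":0,"jaw":-1},{"slide":[0,0,30],"twist":0,"jaw":-1},{"slide":[0,0,2],"twist":0,"jaw":0.3}]'
python3 -m handwheel '[{"slide":[0,0,0],"twist":0,"jaw":0.5},{"slide":[0,0,0],"twist":0,"jaw":0.65},{"slide":[0,0,0],"twist":0,"jaw":1},{"slide":[0,0,0],"twist":0,"jaw":1},{"slide":[0,0,0],"twist":0,"jaw":1}]' 25
python3 -m handwheel '[{"slide":[0,0,0],"twist":0,"jaw":1},{"slide":[0,0,0],"twist":0,"jaw":1},{"slide":[0,0,0],"twist":0,"jaw":1},{"slide":[0,0,0],"twist":0,"jaw":1},{"slide":[0,0,0],"twist":0,"jaw":1}]' 25
python3 - <<'E'
from lib import *
st()
E
```

```text
clock: 3.28
eef_pos: [0.4749, -0.3045, 0.1959]
orientation: [-179.7, -0.2, 88.5]
ft_force: [-1.1, 1.5, -1.8]
opening: 0.0869
finger_force: 0.0
clock: 3.7
eef_pos: [0.4769, -0.3064, 0.2015]
orientation: [179.9, 0.1, 88.5]
ft_force: [0.3, 0.3, -0.9]
opening: 0.0539
finger_force: 0.0
clock: 4.12
eef_pos: [0.4766, -0.306, 0.2002]
orientation: [-180.0, -0.0, 88.5]
ft_force: [0.6, 0.7, -0.7]
opening: 0.0209
finger_force: 0.0
t4.12 tcp [ 476.6 -306.   200.2] rpy [-180.     -0.     88.48] F [ 0.6  0.7 -0.7] open 20.9 grip 0.0
```

```bash

python3 -m handwheel '[{"slide":[4.5,3.2,0],"twist":0,"jaw":0.5},{"slide":[0,0,0],"twist":0,"jaw":0.6},{"slide":[0,0,0],"twist":0,"jaw":1},{"slide":[0,0,0],"twist":0,"jaw":1},{"slide":[0,0,0],"twist":0,"jaw":1}]' 25
python3 -m handwheel '[{"slide":[0,0,0],"twist":0,"jaw":1},{"slide":[0,0,0],"twist":0,"jaw":1},{"slide":[0,0,0],"twist":0,"jaw":1},{"slide":[0,0,0],"twist":0,"jaw":1},{"slide":[0,0,0],"twist":0,"jaw":1}]' 25

```

```text
clock: 4.53
eef_pos: [0.4799, -0.3015, 0.2002]
orientation: [-180.0, -0.0, 88.5]
ft_force: [0.4, 0.4, -0.1]
opening: 0.0139
finger_force: 25.0
clock: 4.95
eef_pos: [0.4799, -0.3016, 0.2002]
orientation: [-180.0, 0.0, 88.5]
ft_force: [0.2, -0.2, -1.2]
opening: 0.0141
finger_force: 25.0
```

```bash

python3 -m handwheel '[{"slide":[0,0,-8],"twist":0,"jaw":1},{"slide":[20,0,-1],"twist":0,"jaw":1},{"slide":[30,0,0],"twist":0,"jaw":1},{"slide":[30,0,0],"twist":0,"jaw":1},{"slide":[0,0,-30],"twist":0,"jaw":1}]'
python3 -m handwheel '[{"slide":[0,0,-30],"twist":0,"jaw":1},{"slide":[0,0,-30],"twist":0,"jaw":1},{"slide":[0,0,-10],"twist":0,"jaw":1},{"slide":[0,0,0],"twist":0,"jaw":1},{"slide":[0,0,0],"twist":0,"jaw":1}]'
python3 - <<'E'
from lib import *
import cv2
p=[0.6193,0.0977,0.0775,-0.0263]
def tcp(P):
    w=blk(p,P); yaw=np.radians(88.5); return w-0.04*np.array([np.cos(yaw),np.sin(yaw),0])+[0,0,.1812]
for P in([-1,-26,13],[-1,-33,13],[-1,-160,13]):print(P,tcp(P).round(4))
t=tcp([-1,-26,13]);t[2]=.312
delta(t,88.5)
im=bot.get_image("side");cv2.imwrite("pics/s2.png",cv2.resize(im[60:285,190:400,::-1],None,fx=2.6,fy=2.6))
E
```

```text
clock: 5.37
eef_pos: [0.4795, -0.2164, 0.2359]
orientation: [-179.6, -0.3, 88.6]
ft_force: [-0.1, 0.6, -2.0]
opening: 0.0137
finger_force: 25.0
clock: 5.78
eef_pos: [0.482, -0.2216, 0.3096]
orientation: [179.9, 0.0, 88.5]
ft_force: [0.1, 0.1, -0.5]
opening: 0.0141
finger_force: 25.0
[-1, -26, 13] [0.6102 0.0319 0.2695]
[-1, -33, 13] [0.61   0.0249 0.2695]
[-1, -160, 13] [ 0.6067 -0.102   0.2695]
t5.78 tcp [ 482.  -221.6  309.6] rpy [1.7994e+02 3.0000e-02 8.8470e+01] F [ 0.1  0.1 -0.5] open 14.1 grip 25.0
slide [256.8 121.4  -2.4] twist -0.0004
```

View pics/s2.png

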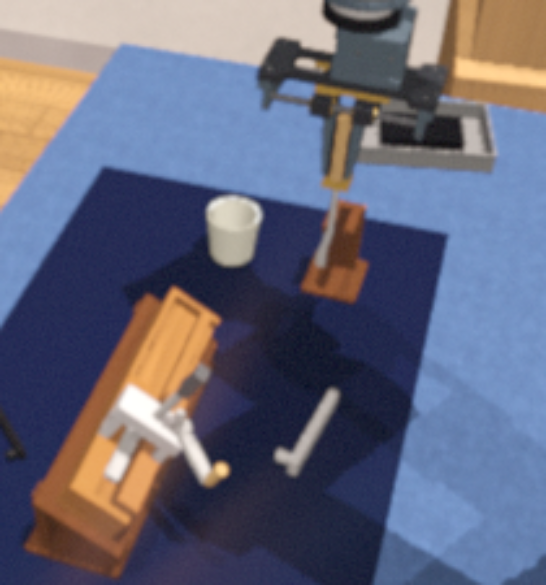

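Picture: the pick hangs straight in the gripper (handle about (340,140), claw about (320,262)), free of the fork. Bar candidates in the top view:
- Silver piece in the groove under the bridge, (217–254, 187): the one meant. It is shorter and lies in the groove.
- Silver piece on the desk, (295, 256): longer, a look-alike.
- Black piece, (254, 133): wrong colour.

The enlarged crop c1 confirmed the groove bar, with its knob at (338,203) in the crop.

```bash

python3 -m handwheel '[{"slide":[0,40,-1],"twist":0,"jaw":1},{"slide":[0,40,-1],"twist":0,"jaw":1},{"slide":[0,35,0],"twist":0,"jaw":1},{"slide":[30,6,0],"twist":0,"jaw":1},{"slide":[38,0,0],"twist":0,"jaw":1}]'
python3 -m handwheel '[{"slide":[38,0,0],"twist":0,"jaw":1},{"slide":[38,0,0],"twist":0,"jaw":1},{"slide":[38,0,0],"twist":0,"jaw":1},{"slide":[30,0,0],"twist":0,"jaw":1},{"slide":[15,0,0],"twist":0,"jaw":1}]'
python3 -m handwheel '[{"slide":[0,0,0],"twist":0,"jaw":1},{"slide":[0,0,0],"twist":0,"jaw":1},{"slide":[0,0,0],"twist":0,"jaw":1},{"slide":[0,0,0],"twist":0,"jaw":1},{"slide":[0,0,0],"twist":0,"jaw":1}]'
python3 - <<'E'
from lib import *
import cv2
delta([.6102,.0319,.2695],88.5)
a=cv2.resize(bot.get_image("side")[125:265,200:330,::-1],None,fx=4,fy=4)
b=cv2.resize(bot.get_image("top")[150:235,190:290,::-1],None,fx=2.6,fy=2.6)
cv2.imwrite("pics/s3.png",np.hstack([a,cv2.copyMakeBorder(b,0,a.shape[0]-b.shape[0],0,0,cv2.BORDER_CONSTANT)]))
E
```

```text
clock: 6.25
eef_pos: [0.6064, -0.1578, 0.3085]
orientation: [-179.9, -0.0, 88.3]
ft_force: [0.2, 1.4, -0.7]
opening: 0.0138
finger_force: 25.0
clock: 6.67
eef_pos: [0.6082, 0.0055, 0.3096]
orientation: [-179.8, -0.1, 88.6]
ft_force: [1.5, 0.5, -0.7]
opening: 0.014
finger_force: 25.0
clock: 7.08
eef_pos: [0.609, 0.0009, 0.311]
orientation: [-180.0, 0.0, 88.4]
ft_force: [0.2, 0.5, -0.5]
opening: 0.0135
finger_force: 25.0
t7.08 tcp [609.    0.9 311. ] rpy [-1.7998e+02  1.0000e-02  8.8390e+01] F [ 0.2  0.5 -0.5] open 13.5 grip 25.0
slide [31.   0.3 41.5] twist -0.0019
```

View pics/s3.png

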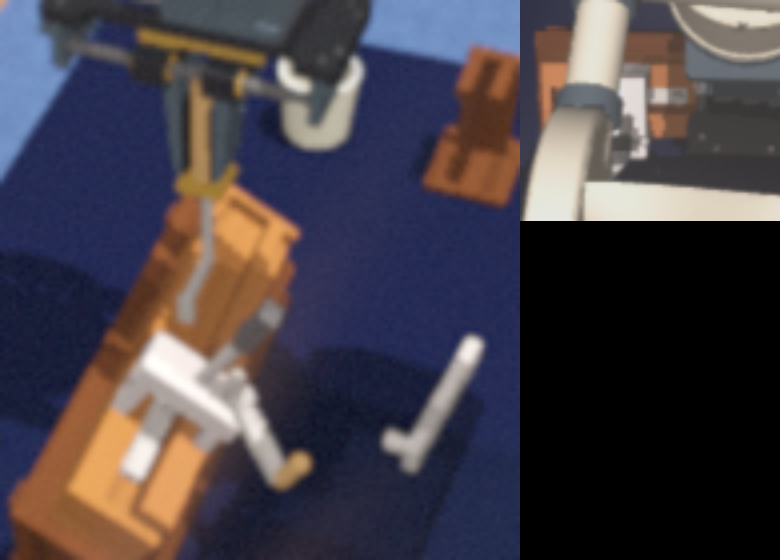

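The side view shows the claw at about (187,318) in the crop, high over the groove just past the bridge. The bar and knob lie behind the bridge, and the arm hides the top view. I'll approach and lower now.

```bash

python3 - <<'E'
from lib import *
print(proj("side",np.array([.609,.0009,.311])+[.0011,.04,-.1812]),"seen 246.6 204.4")
E
python3 -m handwheel '[{"slide":[21,0.3,0],"twist":-0.002,"jaw":1},{"slide":[10,0,0],"twist":0,"jaw":1},{"slide":[0,0,0],"twist":0,"jaw":1},{"slide":[0,0,10],"twist":0,"jaw":1},{"slide":[0,0,10],"twist":0,"jaw":1}]'
python3 -m handwheel '[{"slide":[0,0,8],"twist":0,"jaw":1},{"slide":[0,0,5],"twist":0,"jaw":1},{"slide":[0,0,0],"twist":0,"jaw":1},{"slide":[0,0,0],"twist":0,"jaw":1},{"slide":[0,0,0],"twist":0,"jaw":1}]'
python3 - <<'E'
from lib import *
delta([.6102,.0319,.2695],88.5)
E
```

```text
[245.58151101 204.11478083] seen 246.6 204.4
clock: 7.6
eef_pos: [0.6103, 0.0328, 0.2908]
orientation: [179.9, 0.0, 88.6]
ft_force: [-0.7, -1.1, -1.4]
opening: 0.0138
finger_force: 25.0
clock: 8.02
eef_pos: [0.6098, 0.0329, 0.2781]
orientation: [-179.9, 0.0, 88.6]
ft_force: [-2.5, 0.3, -1.8]
opening: 0.014
finger_force: 25.0
t8.02 tcp [609.8  32.9 278.1] rpy [-179.94    0.     88.59] F [-2.5  0.3 -1.8] open 14.0 grip 25.0
slide [-1.   0.4  8.6] twist 0.0015
```

```bash

python3 -m handwheel '[{"slide":[0,-1.5,0],"twist":0,"jaw":1},{"slide":[0,0,2],"twist":0,"jaw":1},{"slide":[0,0,2],"twist":0,"jaw":1},{"slide":[0,0,0],"twist":0,"jaw":1},{"slide":[0,0,0],"twist":0,"jaw":1}]'
python3 -m handwheel '[{"slide":[0,0,2],"twist":0,"jaw":1},{"slide":[0,0.5,1.5],"twist":0,"jaw":1},{"slide":[0,0,0],"twist":0,"jaw":1},{"slide":[0,0,0],"twist":0,"jaw":1},{"slide":[0,0,0],"twist":0,"jaw":1}]'

```

```text
clock: 8.43
eef_pos: [0.609, 0.0331, 0.2748]
orientation: [179.9, -0.0, 88.6]
ft_force: [-1.0, -0.5, 6.4]
opening: 0.0142
finger_force: 25.0
clock: 8.85
eef_pos: [0.6098, 0.0324, 0.2729]
orientation: [179.8, 0.1, 88.6]
ft_force: [-5.5, -6.6, 25.4]
opening: 0.0139
finger_force: 25.0
```

```bash

python3 - <<'E'
from lib import *
import cv2
im=bot.get_image("side")
python_p=[0.6193,0.0977,0.0775,-0.0263]
a=cv2.resize(im[135:235,210:285,::-1],None,fx=6,fy=6,interpolation=cv2.INTER_CUBIC)
a=np.uint8(255*(a/255.)**.6)
cv2.imwrite("pics/s4.png",a)
w=np.array([.6098,.0324,.2729])+[.0011,.04,-.1812];print(((proj("side",w)-[210,135])*6).round())
for P in([10,-15,16],[10,-70,16],[-10,-70,30],[-10,-15,30],[-2,-39.8,20],[-2,-47.8,8]):print(P,((proj("side",blk(python_p,P))-[210,135])*6).round())
E
python3 -m handwheel '[{"slide":[0,0,-5],"twist":0,"jaw":1},{"slide":[0,0,-5],"twist":0,"jaw":1},{"slide":[0,0,-5],"twist":0,"jaw":1},{"slide":[0,0,0],"twist":0,"jaw":1},{"slide":[0,0,0],"twist":0,"jaw":1}]'
```

```text
[189. 524.]
[10, -15, 16] [162. 530.]
[10, -70, 16] [207. 441.]
[-10, -70, 30] [258. 452.]
[-10, -15, 30] [215. 541.]
[-2, -39.8, 20] [209. 500.]
[-2, -47.8, 8] [203. 499.]
clock: 9.32
eef_pos: [0.6093, 0.0332, 0.2859]
orientation: [180.0, -0.0, 88.6]
ft_force: [-0.4, -0.9, -0.7]
opening: 0.0137
finger_force: 25.0
```

View pics/s4.png

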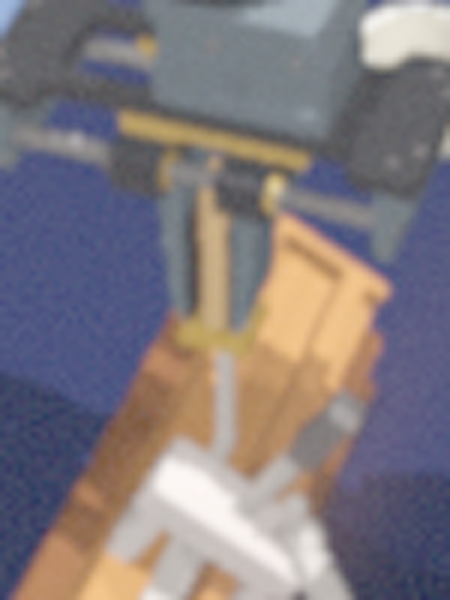

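The bridge hides the claw (its predicted spot is about (189,524) in the crop); the shank foot shows at about (222,452). I've raised the pick. Next I check whether it tilted, and refit.

```bash

python3 - <<'E'
from lib import *
import cv2
p=[0.6193,0.0977,0.0775,-0.0263]
f=lambda w:((proj("side",w)-[210,135])*6).round()
b=np.array([.6098,.0324,.2729])
print("collar",f(b+[0,0,-.049-.043]),"foot",f(b+[0,0,-.049-.118]),"toe end",f(b+[.001,.042,-.049-.112]))
for P in([37,-15,70],[37,15,70],[-37,15,70],[-37,-15,70],[26,-205,12],[-10,-205,12],[0,0,182],[0,0,146],[32,-70,16]):print(P,f(blk(p,P)))
st()
# reprojection of top features
g=lambda P:((proj("top",blk(p,P))-[190,150]+.5)*5.5-.5).round()
for P in([26,-205,12],[26,-205,0],[-10,-205,12],[-10,-205,0],[10,75,16],[-10,75,0],[-10,75,30],[10,-70,16],[-10,-70,30],[-10,-70,0],[10,-70,0]):print(P,g(P))
# current pic, side, blue-ish: find network's view
for q in("bar","bar_knob","pick_claw","pick_handle"):
    for c in("side","top"):
        print(q,c,[([round(float(v),1) for v in d["bbox"]],round(d["conf"],2)) for d in (bot.get_image(c) is not None and bot.recognise(q,c))])
E
```

```text
collar [219. 318.] foot [221. 438.] toe end [187. 497.]
[37, -15, 70] [166. 437.]
[37, 15, 70] [139. 489.]
[-37, 15, 70] [288. 589.]
[-37, -15, 70] [311. 536.]
[26, -205, 12] [275. 233.]
[-10, -205, 12] [335. 275.]
[0, 0, 182] [363. 383.]
[0, 0, 146] [317. 427.]
[32, -70, 16] [167. 414.]
t9.32 tcp [609.3  33.2 285.9] rpy [179.97  -0.    88.59] F [-0.4 -0.9 -0.7] open 13.7 grip 25.0
[26, -205, 12] [724. 152.]
[26, -205, 0] [721. 144.]
[-10, -205, 12] [720. 232.]
[-10, -205, 0] [717. 222.]
[10, 75, 16] [ 69. 179.]
[-10, 75, 0] [ 77. 210.]
[-10, 75, 30] [ 66. 234.]
[10, -70, 16] [406. 185.]
[-10, -70, 30] [405. 240.]
[-10, -70, 0] [407. 217.]
[10, -70, 0] [407. 173.]
bar side [([231.6, 229.6, 239.4, 244.1], 0.65), ([301.8, 213.8, 319.2, 246.0], 0.51), ([186.3, 216.7, 196.4, 234.0], 0.51)]
bar top []
bar_knob side [([294.4, 214.5, 319.8, 240.3], 0.67), ([202.9, 177.7, 272.5, 278.5], 0.48)]
bar_knob top [([212.4, 181.7, 226.6, 190.2], 0.61)]
pick_claw side [([241.2, 166.8, 253.8, 209.2], 0.45)]
pick_claw top []
pick_handle side [([237.7, 165.9, 254.0, 206.1], 0.61), ([200.3, 172.3, 272.8, 277.7], 0.59), ([256.7, 220.7, 278.3, 246.8], 0.37)]
pick_handle top [([389.5, 170.7, 421.4, 199.2], 0.47)]
```

```bash

python3 - <<'E'
from lib import *
import cv2
s3=cv2.imread("pics/s3.png");s4=cv2.imread("pics/s4.png")
print("s3 collar pred",(proj("side",np.array([.609,.0009,.311])+[0,0,-.092])-[200,125])*4)
im=bot.get_image("side")
o=st()
print("now pred collar",proj("side",o["eef_pos"]+[0,0,-.092]),"handle ctr",proj("side",o["eef_pos"]+[0,0,-.049]),"foot",proj("side",o["eef_pos"]+[0,0,-.167]),"tips",proj("side",o["eef_pos"]+[0,0,-.078]))
hsv=cv2.cvtColor(im,cv2.COLOR_RGB2HSV)
sub=hsv[120:215,235:262]
for r in range(160,208,2): print(r,[tuple(int(v) for v in im[r,c]) for c in range(240,258,2)])
E
```

```text
s3 collar pred [202.90215396 175.06734499]
t10.17 tcp [609.1  33.1 285.7] rpy [-180.     -0.     88.59] F [-0.2  0.6 -0.7] open 13.8 grip 25.0
now pred collar [246.61744574 184.52574625] handle ctr [246.39918882 171.74782565] foot [246.96835767 205.0316399 ] tips [246.54783372 180.45228109]
160 [(90, 87, 88), (95, 91, 91), (90, 85, 86), (66, 64, 67), (66, 64, 67), (56, 54, 59), (52, 52, 58), (73, 63, 56), (143, 119, 70)]
162 [(65, 69, 76), (76, 73, 71), (125, 103, 77), (68, 60, 50), (49, 48, 50), (55, 53, 56), (58, 57, 60), (131, 108, 73), (182, 159, 122)]
164 [(61, 71, 79), (75, 68, 63), (155, 121, 81), (77, 64, 55), (49, 48, 51), (45, 43, 47), (45, 42, 49), (118, 95, 54), (133, 119, 102)]
166 [(63, 71, 76), (75, 60, 50), (157, 124, 81), (120, 95, 69), (70, 59, 55), (46, 45, 49), (43, 43, 46), (96, 77, 50), (111, 94, 79)]
168 [(59, 64, 69), (55, 46, 41), (157, 122, 81), (172, 137, 91), (116, 95, 74), (66, 73, 82), (63, 67, 75), (53, 57, 62), (48, 52, 73)]
170 [(64, 72, 75), (47, 39, 33), (157, 123, 82), (170, 135, 88), (92, 79, 68), (72, 80, 89), (70, 77, 86), (58, 65, 71), (133, 92
[... 1892 characters left out ...]
 91, 53), (164, 108, 60), (184, 145, 118), (164, 153, 147), (158, 108, 70), (154, 101, 57), (160, 106, 60), (167, 112, 62)]
200 [(128, 84, 50), (142, 92, 52), (149, 97, 55), (155, 127, 112), (156, 146, 139), (141, 91, 58), (138, 89, 49), (142, 89, 48), (150, 97, 56)]
202 [(132, 83, 48), (146, 93, 50), (146, 94, 52), (148, 123, 109), (153, 143, 135), (139, 90, 57), (142, 93, 52), (143, 92, 54), (131, 85, 51)]
204 [(142, 91, 52), (144, 92, 50), (147, 95, 52), (150, 129, 116), (151, 142, 135), (140, 94, 59), (143, 94, 52), (139, 91, 51), (135, 85, 54)]
206 [(145, 95, 52), (145, 92, 47), (150, 108, 81), (155, 145, 139), (144, 125, 115), (141, 92, 53), (144, 94, 51), (127, 82, 47), (144, 94, 58)]
```

```bash

cat > fit.py <<'E'
from lib import *
T=lambda u,v:("top",pix("top",(u,v),190,150,5.5))
def run(off,wtop=1):
    S=lambda u,v:("side",pix("side",(u,v),195,165,5)-off)
    def obs(p):
        a,yb,q=p[4],p[5]*1000,p[6]*1000
        kn=[-24-56*np.cos(.7-a),56*np.sin(.7-a),100]
        return [("brUL",T(190,163),[37,15,70]),("brUR",T(267,163),[37,-15,70]),("brLR",T(270,336),[-37,-15,70]),
        ("step lo",T(405,293),[-32,-70,30]),("step hi",T(407,135),[32,-70,16]),("closed",T(70,185),[10,75,16]),("trayhi",T(722,155),[26,-205,12]),("traylo",T(722,229),[-10,-205,9]),
        ("knob",T(144,436),kn),("knobS",S(400,378),kn),("barR",T(354,220),[-10,yb-45,8]),("barL",T(146,217),[-10,yb+45,8]),
        ("brS1",S(225,212),[37,-15,70]),("brS2",S(195,258),[37,15,70]),
        ("gripS",S(368,185),[0,0,182-q]),("barS",S(197,403),[-10,yb+45,8])]
    res=lambda p:np.concatenate([proj(c,blk(p,P))-uv for n,(c,uv),P in obs(p)])
    r=least_squares(res,[.6,.1,.08,0,.1,0,0],loss="soft_l1");print(off,r.x.round(4),"cost",r.cost.round(2))
    for o,e in zip(obs(r.x),res(r.x).reshape(-1,2)):print(o[0],e.round(1),end="; ")
    print();return r.x
if __name__=="__main__":
    run([0,0]);run([1,2.2])
E
python3 fit.py
python3 -m handwheel '[{"slide":[0,0,0],"twist":0,"jaw":1},{"slide":[0,0,0],"twist":0,"jaw":1},{"slide":[-8,0,0],"twist":0,"jaw":1},{"slide":[0,0,0],"twist":0,"jaw":1},{"slide":[0,0,0],"twist":0,"jaw":1}]'

```

```text
[0, 0] [ 0.6176  0.0977  0.0803 -0.0226  0.0822 -0.002   0.0157] cost 2.92
brUL [0.4 0.2]; brUR [-0.1  0.3]; brLR [-0.2 -0.1]; step lo [-0.  -0.4]; step hi [-0.1  0.5]; closed [-0.4 -0.5]; trayhi [ 0.5 -0.4]; traylo [-0.4  0.3]; knob [0.6 0.1]; knobS [-1.1 -0.1]; barR [-0.1  0.8]; barL [-0.   0.7]; brS1 [-1.3  0.3]; brS2 [ 0.2 -0.3]; gripS [-0.3 -0.3]; barS [ 0.4 -0. ]; 
[1, 2.2] [ 0.6173  0.0973  0.0877 -0.0273  0.0818 -0.0022  0.0187] cost 3.5
brUL [ 0.2 -0.4]; brUR [-0.2 -0.2]; brLR [-0.4 -0.3]; step lo [ 0.  -0.6]; step hi [0.1 0.1]; closed [-0.7 -1.1]; trayhi [ 1.1 -0.5]; traylo [0.1 0.2]; knob [ 0.1 -0.1]; knobS [0.1 0.2]; barR [-0.   0.4]; barL [-0.2  0.2]; brS1 [-0.2  0.4]; brS2 [ 1.2 -0.2]; gripS [0.3 0.3]; barS [1.4 0.2]; 
clock: 10.58
eef_pos: [0.6089, 0.0246, 0.2857]
orientation: [-180.0, 0.0, 88.6]
ft_force: [0.2, 0.1, 0.5]
opening: 0.0141
finger_force: 25.0
```

```bash

python3 -m handwheel '[{"slide":[7.5,0,0],"twist":0,"jaw":1},{"slide":[0,0,0],"twist":0,"jaw":1},{"slide":[0,0,5],"twist":0,"jaw":1},{"slide":[0,0,3],"twist":0,"jaw":1},{"slide":[0,0,0],"twist":0,"jaw":1}]'
python3 -m handwheel '[{"slide":[-5,0,0],"twist":0,"jaw":1},{"slide":[-5,0,0],"twist":0,"jaw":1},{"slide":[-5,0,0],"twist":0,"jaw":1},{"slide":[-5,0,0],"twist":0,"jaw":1},{"slide":[-5,0,0],"twist":0,"jaw":1}]'
python3 -m handwheel '[{"slide":[-5,0,0],"twist":0,"jaw":1},{"slide":[-5,0,0],"twist":0,"jaw":1},{"slide":[0,0,0],"twist":0,"jaw":1},{"slide":[0,0,0],"twist":0,"jaw":1},{"slide":[0,0,0],"twist":0,"jaw":1}]'
python3 - <<'E'
from lib import *
st();im=bot.get_image("side")
for q in("bar","bar_knob","pick_claw"):print(q,[([round(float(v),1) for v in d["bbox"]],round(d["conf"],2)) for d in bot.recognise(q,"side")])
P=[.6174,.0975,.0855,-.025]
for yb in(-2,-10,-20,-30):print(yb,proj("side",blk(P,[[-10,yb+45,8],[-2,yb-37,20],[-2,yb-45,8]])).round(1).tolist())
import cv2;cv2.imwrite("pics/s5.png",cv2.resize(im[150:265,195:290,::-1],None,fx=5,fy=5,interpolation=cv2.INTER_CUBIC))
E
```

```text
clock: 11.0
eef_pos: [0.6087, 0.0327, 0.2767]
orientation: [-179.9, -0.0, 88.6]
ft_force: [-0.3, 0.1, -1.7]
opening: 0.0141
finger_force: 25.0
clock: 11.42
eef_pos: [0.6085, 0.0069, 0.2778]
orientation: [180.0, -0.0, 88.6]
ft_force: [-0.7, 0.9, -0.6]
opening: 0.014
finger_force: 25.0
clock: 11.83
eef_pos: [0.6083, -0.0023, 0.2777]
orientation: [180.0, -0.0, 88.6]
ft_force: [0.7, -0.9, 0.2]
opening: 0.0139
finger_force: 25.0
t11.83 tcp [608.3  -2.3 277.7] rpy [180.    -0.    88.59] F [ 0.7 -0.9  0.2] open 13.9 grip 25.0
bar [([300.0, 210.1, 317.1, 245.9], 0.71), ([185.1, 214.0, 195.6, 236.2], 0.65), ([236.8, 226.7, 241.0, 233.5], 0.39)]
bar_knob [([185.9, 215.9, 201.6, 236.1], 0.62), ([296.1, 209.4, 321.1, 241.1], 0.53), ([233.0, 210.1, 250.5, 239.5], 0.5), ([246.6, 157.4, 261.7, 209.9], 0.49)]
pick_claw [([244.5, 161.3, 257.9, 210.7], 0.83)]
-2 [[234.4, 243.8], [245.4, 216.7], [244.4, 216.5]]
-10 [[235.5, 241.4], [246.5, 214.5], [245.5, 214.4]]
-20 [[237.0, 238.5], [247.8, 211.8], [246.8, 211.8]]
-30 [[238.4, 235.5], [249.1, 209.2], [248.1, 209.2]]
```

```bash

python3 -m handwheel '[{"slide":[-6,0,0],"twist":0,"jaw":1},{"slide":[-6,0,0],"twist":0,"jaw":1},{"slide":[-6,0,0],"twist":0,"jaw":1},{"slide":[-6,0,0],"twist":0,"jaw":1},{"slide":[-6,0,0],"twist":0,"jaw":1}]'
python3 -m handwheel '[{"slide":[-6,0,0],"twist":0,"jaw":1},{"slide":[-6,0,0],"twist":0,"jaw":1},{"slide":[-6,0,0],"twist":0,"jaw":1},{"slide":[-6,0,0],"twist":0,"jaw":1},{"slide":[-6,0,0],"twist":0,"jaw":1}]'
python3 -m handwheel '[{"slide":[-6,0,0],"twist":0,"jaw":1},{"slide":[-6,0,0],"twist":0,"jaw":1},{"slide":[-6,0,0],"twist":0,"jaw":1},{"slide":[-6,0,0],"twist":0,"jaw":1},{"slide":[-6,0,0],"twist":0,"jaw":1}]'
python3 -m handwheel '[{"slide":[-6,0,0],"twist":0,"jaw":1},{"slide":[-6,0,0],"twist":0,"jaw":1},{"slide":[-4,0,0],"twist":0,"jaw":1},{"slide":[0,0,0],"twist":0,"jaw":1},{"slide":[0,0,0],"twist":0,"jaw":1}]'
python3 - <<'E'
from lib import *
st();im=bot.get_image("side")
for q in("bar","bar_knob","pick_claw"):print(q,[([round(float(v),1) for v in d["bbox"]],round(d["conf"],2)) for d in bot.recognise(q,"side")])
P=[.6174,.0975,.0855,-.025]
for yb in(-100,-120,-137):print(yb,proj("side",blk(P,[[-10,yb+45,8],[6,yb+45,8],[-2,yb-37,20],[-2,yb-45,8]])).round(1).tolist())
a=cv2=__import__("cv2");top=bot.get_image("top")
r=lambda i:cv2.resize(i[:,:,::-1],None,fx=5,fy=5,interpolation=cv2.INTER_CUBIC)
A=r(im[150:265,225:300]);B=r(top[160:235,190:270]);print(A.shape,B.shape)
cv2.imwrite("pics/s6.png",np.hstack([A,cv2.copyMakeBorder(B,0,A.shape[0]-B.shape[0],0,0,cv2.BORDER_CONSTANT)]))
E
```

```text
clock: 12.45
eef_pos: [0.6074, -0.0332, 0.2777]
orientation: [-180.0, 0.0, 88.6]
ft_force: [0.2, 0.8, 0.5]
opening: 0.0139
finger_force: 25.0
clock: 12.87
eef_pos: [0.6067, -0.063, 0.2777]
orientation: [-180.0, -0.0, 88.6]
ft_force: [-0.0, -0.1, -1.1]
opening: 0.0138
finger_force: 25.0
clock: 13.28
eef_pos: [0.606, -0.0929, 0.2777]
orientation: [-180.0, -0.0, 88.6]
ft_force: [-0.3, -0.1, -1.3]
opening: 0.0138
finger_force: 25.0
clock: 13.7
eef_pos: [0.6057, -0.1086, 0.2778]
orientation: [180.0, 0.0, 88.6]
ft_force: [0.1, 0.4, -1.5]
opening: 0.0138
finger_force: 25.0
t13.70 tcp [ 605.7 -108.6  277.8] rpy [179.99   0.    88.57] F [ 0.1  0.4 -1.5] open 13.8 grip 25.0
bar [([251.7, 189.3, 261.4, 206.6], 0.69), ([184.5, 214.0, 197.8, 235.5], 0.55), ([299.7, 213.1, 322.0, 244.6], 0.53), ([258.2, 131.6, 272.6, 187.5], 0.25)]
bar_knob [([245.3, 186.7, 262.9, 208.9], 0.7), ([294.6, 210.7, 320.6, 243.0], 0.59), ([183.7, 213.1, 197.6, 234.6], 0.57)]
pick_claw [([257.6, 133.0, 269.8, 186.3], 0.68)]
-100 [[248.0, 216.1], [243.0, 212.8], [257.8, 191.6], [256.7, 191.8]]
-120 [[250.5, 210.8], [245.7, 207.5], [260.2, 186.9], [259.1, 187.1]]
-137 [[252.7, 206.5], [247.9, 203.2], [262.1, 182.9], [261.0, 183.2]]
(575, 375, 3) (375, 400, 3)
```

View pics/s6.png

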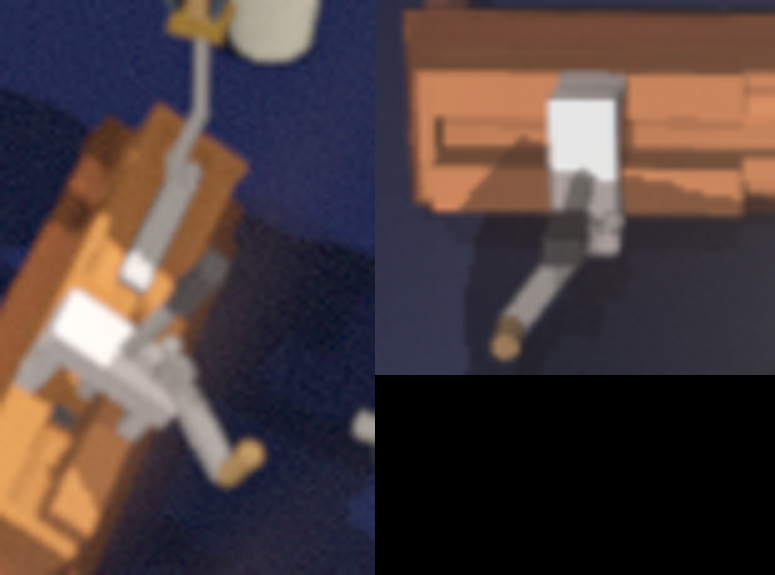

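The side crop shows the bar lying in the tray: near end at (135,285), which is (252,207) in the full picture. That matches centre y = -137 mm. The well is open at (65,415). Next I back off, lift, and return to the fork.

```bash

python3 -m handwheel '[{"slide":[4,0,0],"twist":0,"jaw":1},{"slide":[0,0,-5],"twist":0,"jaw":1},{"slide":[0,0,-10],"twist":0,"jaw":1},{"slide":[0,0,-15],"twist":0,"jaw":1},{"slide":[0,0,-15],"twist":0,"jaw":1}]'
python3 -m handwheel '[{"slide":[0,-30,0],"twist":0,"jaw":1},{"slide":[-10,-30,0],"twist":0,"jaw":1},{"slide":[-25,-30,0],"twist":0,"jaw":1},{"slide":[-25,-30,0],"twist":0,"jaw":1},{"slide":[-30,-5,0],"twist":0,"jaw":1}]'
python3 -m handwheel '[{"slide":[-15,0,0],"twist":0,"jaw":1},{"slide":[0,0,25],"twist":0,"jaw":1},{"slide":[0,0,25],"twist":0,"jaw":1},{"slide":[0,0,0],"twist":0,"jaw":1},{"slide":[0,0,0],"twist":0,"jaw":1}]'
python3 - <<'E'
from lib import *
o=st();delta([.4799+.0015,-.215,.209],88.5)
delta([.4799,-.3015,.209],88.5)
im=bot.get_image("side")
# shank/collar check at current pose vs side prediction
for q in("pick_handle","pick_claw"):print(q,[([round(float(v),1) for v in d["bbox"]],round(d["conf"],2)) for d in bot.recognise(q,"side")][:2])
e=o["eef_pos"];print("collar",proj("side",e+[0,0,-.092]),"claw",proj("side",e+[.001,.04,-.1812]))
E
```

```text
clock: 14.37
eef_pos: [0.6057, -0.1042, 0.324]
orientation: [-180.0, 0.0, 88.6]
ft_force: [0.4, 0.3, -1.0]
opening: 0.0141
finger_force: 25.0
clock: 14.78
eef_pos: [0.4747, -0.1906, 0.3238]
orientation: [-179.9, -0.0, 88.7]
ft_force: [2.0, 0.2, -0.9]
opening: 0.0137
finger_force: 25.0
clock: 15.2
eef_pos: [0.478, -0.2061, 0.273]
orientation: [-179.9, -0.0, 88.6]
ft_force: [0.4, -0.3, 0.6]
opening: 0.0137
finger_force: 25.0
t15.20 tcp [ 478.  -206.1  273. ] rpy [-1.7992e+02 -4.0000e-02  8.8590e+01] F [ 0.4 -0.3  0.6] open 13.7 grip 25.0
t15.20 tcp [ 478.  -206.1  273. ] rpy [-1.7992e+02 -4.0000e-02  8.8590e+01] F [ 0.4 -0.3  0.6] open 13.7 grip 25.0
slide [-8.9  3.7 64. ] twist 0.0017
t15.20 tcp [ 478.  -206.1  273. ] rpy [-1.7992e+02 -4.0000e-02  8.8590e+01] F [ 0.4 -0.3  0.6] open 13.7 grip 25.0
slide [-95.4   4.4  64. ] twist 0.0017
pick_handle [([307.1, 119.9, 324.9, 173.7], 0.48)]
pick_claw [([310.0, 121.1, 322.3, 177.6], 0.56)]
collar [317.51741522 142.28622546] claw [310.96781491 174.2824927 ]
```

```bash

python3 -m handwheel '[{"slide":[0,4.4,20],"twist":0,"jaw":1},{"slide":[0,0,20],"twist":0,"jaw":1},{"slide":[0,0,14],"twist":0,"jaw":1},{"slide":[0,0,10],"twist":0,"jaw":1},{"slide":[0,0,0],"twist":0,"jaw":1}]'
python3 -m handwheel '[{"slide":[0,0,0],"twist":0,"jaw":1},{"slide":[-8,0,0],"twist":0,"jaw":1},{"slide":[0,0,0],"twist":0,"jaw":1},{"slide":[0,0,0],"twist":0,"jaw":1},{"slide":[0,0,0],"twist":0,"jaw":1}]'
python3 - <<'E'
from lib import *
delta([.4799,-.3015,.209],88.5)
E
```

```text
clock: 15.77
eef_pos: [0.4824, -0.2061, 0.208]
orientation: [-179.9, -0.0, 88.6]
ft_force: [-0.6, -0.2, -0.6]
opening: 0.0139
finger_force: 25.0
clock: 16.18
eef_pos: [0.4825, -0.2146, 0.2092]
orientation: [180.0, 0.0, 88.6]
ft_force: [0.6, 0.2, -0.9]
opening: 0.0139
finger_force: 25.0
t16.18 tcp [ 482.5 -214.6  209.2] rpy [1.7996e+02 2.0000e-02 8.8570e+01] F [ 0.6  0.2 -0.9] open 13.9 grip 25.0
slide [-86.9  -0.4   0.3] twist 0.0011
```

```bash

python3 -m handwheel '[{"slide":[-12,-0.4,0],"twist":0,"jaw":1},{"slide":[-12,0,0],"twist":0,"jaw":1},{"slide":[-12,0,0],"twist":0,"jaw":1},{"slide":[-10,0,0],"twist":0,"jaw":1},{"slide":[-8,0,0],"twist":0,"jaw":1}]'
python3 -m handwheel '[{"slide":[-8,0,0],"twist":0,"jaw":1},{"slide":[-8,0,0],"twist":0,"jaw":1},{"slide":[-8,0,0],"twist":0,"jaw":1},{"slide":[-8,0,0],"twist":0,"jaw":1},{"slide":[0,0,0],"twist":0,"jaw":1}]'
python3 -m handwheel '[{"slide":[0,0,0],"twist":0,"jaw":1},{"slide":[0,0,2],"twist":0,"jaw":1},{"slide":[0,0,2],"twist":0,"jaw":1},{"slide":[0,0,0],"twist":0,"jaw":1},{"slide":[0,0,0],"twist":0,"jaw":1}]'

```

```text
clock: 16.6
eef_pos: [0.4806, -0.27, 0.2087]
orientation: [180.0, 0.0, 88.5]
ft_force: [0.9, 0.3, -0.4]
opening: 0.0136
finger_force: 25.0
clock: 17.02
eef_pos: [0.48, -0.3018, 0.2087]
orientation: [180.0, 0.0, 88.6]
ft_force: [0.1, 0.2, -0.4]
opening: 0.0141
finger_force: 25.0
clock: 17.43
eef_pos: [0.4798, -0.2999, 0.2045]
orientation: [-180.0, -0.0, 88.6]
ft_force: [0.1, 0.5, -1.3]
opening: 0.0136
finger_force: 25.0
```

```bash

python3 -m handwheel '[{"slide":[-1.5,0,0],"twist":0,"jaw":1},{"slide":[0,0,2],"twist":0,"jaw":1},{"slide":[0,0,0],"twist":0,"jaw":1},{"slide":[0,0,0],"twist":0,"jaw":1},{"slide":[0,0,0],"twist":0,"jaw":1}]'
python3 -m handwheel '[{"slide":[0,0,1],"twist":0,"jaw":1},{"slide":[0,0,0],"twist":0,"jaw":1},{"slide":[0,0,0],"twist":0,"jaw":1},{"slide":[0,0,0],"twist":0,"jaw":1},{"slide":[0,0,0],"twist":0,"jaw":1}]'

```

```text
clock: 17.85
eef_pos: [0.4798, -0.3018, 0.2027]
orientation: [-180.0, -0.0, 88.6]
ft_force: [0.1, -0.0, -1.6]
opening: 0.0139
finger_force: 25.0
clock: 18.27
eef_pos: [0.4798, -0.3018, 0.2017]
orientation: [-180.0, -0.0, 88.6]
ft_force: [0.0, 0.1, -0.2]
opening: 0.0142
finger_force: 25.0
```

```bash

python3 -m handwheel '[{"slide":[0,0,1],"twist":0,"jaw":1},{"slide":[0,0,0],"twist":0,"jaw":1},{"slide":[0,0,0.5],"twist":0,"jaw":1},{"slide":[0,0,0],"twist":0,"jaw":1},{"slide":[0,0,0],"twist":0,"jaw":1}]'
python3 -m handwheel '[{"slide":[0,0,0],"twist":0,"jaw":0.8},{"slide":[0,0,0],"twist":0,"jaw":0.7},{"slide":[0,0,0],"twist":0,"jaw":0.6},{"slide":[0,0,0],"twist":0,"jaw":0.5},{"slide":[0,0,0],"twist":0,"jaw":0.3}]'
python3 -m handwheel '[{"slide":[0,0,0],"twist":0,"jaw":0.2},{"slide":[0,0,0],"twist":0,"jaw":0.2},{"slide":[0,0,-10],"twist":0,"jaw":0.2},{"slide":[0,0,-25],"twist":0,"jaw":0.2},{"slide":[0,0,-35],"twist":0,"jaw":0.2}]'
python3 -m handwheel '[{"slide":[0,0,-35],"twist":0,"jaw":0.2},{"slide":[0,0,-30],"twist":0,"jaw":0.2},{"slide":[0,0,0],"twist":0,"jaw":0.2},{"slide":[0,0,0],"twist":0,"jaw":0.2},{"slide":[0,0,0],"twist":0,"jaw":0.2}]'
python3 - <<'E'
from lib import *
import cv2
st()
T=bot.get_image("top");S=bot.get_image("side");cv2.imwrite("pics/t7.png",T[:,:,::-1]);cv2.imwrite("pics/s7.png",S[:,:,::-1])
for c in("side","top"):
  for q in("pick_handle","fork","bar","probe_grip","lever_knob"):print(c,q,[([round(float(v),1) for v in d["bbox"]],round(d["conf"],2)) for d in bot.recognise(q,c)][:3])
s0=cv2.imread("pics/side0.png")[:,:,::-1].astype(int);t0=cv2.imread("pics/top0.png")[:,:,::-1].astype(int)
print("diff fork side",abs(S.astype(int)-s0)[115:182,300:335].mean((0,2)).round())
E
```

```text
clock: 18.68
eef_pos: [0.4798, -0.3018, 0.2002]
orientation: [-180.0, -0.0, 88.6]
ft_force: [-0.1, -0.4, -0.4]
opening: 0.0141
finger_force: 25.0
clock: 19.1
eef_pos: [0.4799, -0.3018, 0.2003]
orientation: [180.0, 0.0, 88.6]
ft_force: [0.4, -0.0, 0.1]
opening: 0.0267
finger_force: 0.0
clock: 19.52
eef_pos: [0.4789, -0.3011, 0.2696]
orientation: [-179.8, -0.2, 88.6]
ft_force: [-0.3, -0.4, 0.1]
opening: 0.0371
finger_force: 0.0
clock: 19.93
eef_pos: [0.4796, -0.3016, 0.3353]
orientation: [-180.0, -0.0, 88.6]
ft_force: [-0.3, -0.2, -1.0]
opening: 0.0365
finger_force: 0.0
t19.93 tcp [ 479.6 -301.6  335.3] rpy [-180.     -0.     88.59] F [-0.3 -0.2 -1. ] open 36.5 grip 0.0
side pick_handle [([312.8, 117.6, 326.5, 172.9], 0.77), ([243.2, 308.9, 267.1, 348.2], 0.67)]
side fork [([306.0, 137.0, 330.0, 178.9], 0.97), ([245.0, 201.4, 270.4, 225.6], 0.2)]
side bar [([251.6, 187.2, 261.3, 206.6], 0.61), ([297.8, 213.8, 320.4, 245.5], 0.56), ([182.9, 213.0, 197.8, 236.4], 0.47)]
side probe_grip [([252.4, 203.4, 271.7, 223.1], 0.46)]
side lever_knob [([255.0, 217.5, 274.9, 248.8], 0.55), ([251.4, 200.9, 267.2, 220.9], 0.55), ([202.8, 174.0, 274.0, 274.9], 0.23)]
top pick_handle [([382.4, 236.8, 425.7, 246.0], 0.89), ([382.2, 229.8, 425.4, 258.0], 0.44)]
top fork [([384.1, 228.7, 425.1, 260.0], 0.66)]
top bar [([273.4, 244.5, 317.6, 259.8], 0.8), ([275.2, 182.8, 314.6, 193.1], 0.69), ([240.1, 119.0, 267.8, 145.1], 0.53)]
top probe_grip []
top lever_knob [([210.9, 201.9, 237.6, 229.7], 0.73), ([392.4, 171.8, 419.0, 197.0], 0.59), ([221.1, 195.2, 234.0, 213.1], 0.57)]
diff fork side [13. 13. 12. 12. 13. 13. 14. 14. 13. 13. 13. 13. 14. 15. 15. 16. 14. 15.
 19. 22. 22. 19. 19. 21. 20. 21. 21. 19. 18. 17. 17. 17. 17. 18. 18.]
```

```bash

python3 - <<'E'
from lib import *
import itertools
C=np.array(list(itertools.product([-6,6],[-8,8],[-18,18])))
for P in([.6174,.0975,.0855,-.025],[.6176,.0977,.0803,-.0226]):
  for q in(0,10,15,20,25):
    w=blk(P,C+[0,0,164-q])
    t=(proj("top",w)-[190,150]+.5)*5.5-.5; s=(proj("side",w)-[195,165]+.5)*5-.5
    print(P[2],q,"top",t.min(0).round(),t.max(0).round(),"side",s.min(0).round(),s.max(0).round())
import cv2
d=cv2.imread("pics/t7.png");s=cv2.imread("pics/s7.png")
r=lambda i,f:cv2.resize(i,None,fx=f,fy=f,interpolation=cv2.INTER_CUBIC)
A=r(d[175:235,195:265],6);B=r(s[190:255,225:285],6)
h=max(A.shape[0],B.shape[0]);pad=lambda i:cv2.copyMakeBorder(i,0,h-i.shape[0],0,0,cv2.BORDER_CONSTANT)
cv2.imwrite("pics/p7.png",np.uint8(255*(np.hstack([pad(A),pad(B)])/255.)**.7));print(A.shape,B.shape)
E
```

```text
0.0855 0 top [177. 305.] [232. 374.] side [329. 140.] [401. 216.]
0.0855 10 top [181. 295.] [235. 363.] side [319. 150.] [390. 226.]
0.0855 15 top [182. 290.] [236. 357.] side [314. 156.] [384. 231.]
0.0855 20 top [184. 285.] [237. 352.] side [308. 161.] [379. 236.]
0.0855 25 top [185. 280.] [238. 347.] side [303. 166.] [373. 240.]
0.0803 0 top [179. 306.] [233. 375.] side [329. 148.] [400. 223.]
0.0803 10 top [182. 296.] [236. 364.] side [318. 158.] [389. 233.]
0.0803 15 top [184. 292.] [237. 358.] side [313. 163.] [383. 238.]
0.0803 20 top [185. 287.] [238. 353.] side [308. 169.] [378. 243.]
0.0803 25 top [187. 282.] [239. 348.] side [303. 174.] [372. 248.]
(360, 420, 3) (390, 360, 3)
```

View pics/p7.png

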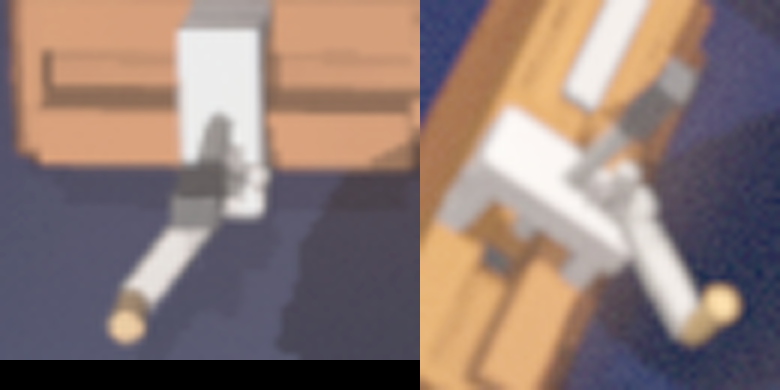

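The last picture shows the probe grip at (172–225, 162–227) in the top part and (205–280, 58–145) in the side part, so the probe starts lowered by about 18 mm. The lever knob is at (127,325) in the top part. The bar is in the tray.

```bash

python3 -m handwheel '[{"slide":[0,0,0],"twist":0.121,"jaw":-0.1},{"slide":[0,0,0],"twist":0.121,"jaw":-0.1},{"slide":[0,0,0],"twist":0.121,"jaw":-0.1},{"slide":[0,0,0],"twist":0.121,"jaw":-0.1},{"slide":[0,0,0],"twist":0.121,"jaw":-0.1}]' 12
python3 -m handwheel '[{"slide":[0,0,0],"twist":0.121,"jaw":-0.1},{"slide":[0,0,0],"twist":0.121,"jaw":-0.1},{"slide":[0,0,0],"twist":0.121,"jaw":-0.1},{"slide":[0,0,0],"twist":0.121,"jaw":-0.1},{"slide":[0,0,0],"twist":0.121,"jaw":-0.1}]'
python3 -m handwheel '[{"slide":[0,0,0],"twist":0.121,"jaw":-0.1},{"slide":[0,0,0],"twist":0.121,"jaw":-0.1},{"slide":[0,0,0],"twist":0.121,"jaw":-0.1},{"slide":[5,-35,0],"twist":0,"jaw":-0.1},{"slide":[5,-38,0],"twist":0,"jaw":-0.1}]'
python3 -m handwheel '[{"slide":[5,-40,0],"twist":0,"jaw":-0.1},{"slide":[5,-40,0],"twist":0,"jaw":-0.1},{"slide":[5,-40,0],"twist":0,"jaw":-0.1},{"slide":[5,-40,0],"twist":0,"jaw":-0.1},{"slide":[5,-40,0],"twist":0,"jaw":-0.1}]'
python3 -m handwheel '[{"slide":[5,-40,0],"twist":0,"jaw":-0.1},{"slide":[5,-40,0],"twist":0,"jaw":-0.1},{"slide":[5,-30,0],"twist":0,"jaw":-0.1},{"slide":[0,0,0],"twist":0,"jaw":-0.1},{"slide":[0,0,0],"twist":0,"jaw":-0.1}]'
python3 - <<'E'
from lib import *
delta([.5414,.0994,.2746],-1.4)
E
```

```text
clock: 20.95
eef_pos: [0.4798, -0.3018, 0.3352]
orientation: [180.0, 0.0, 53.6]
ft_force: [-0.4, -0.8, -0.5]
opening: 0.0502
finger_force: 0.0
clock: 21.37
eef_pos: [0.4798, -0.3018, 0.3352]
orientation: [-180.0, 0.0, 18.9]
ft_force: [-1.1, -0.4, -0.8]
opening: 0.0498
finger_force: 0.0
clock: 21.78
eef_pos: [0.4917, -0.2297, 0.335]
orientation: [180.0, -0.0, -1.8]
ft_force: [1.0, 0.4, -0.7]
opening: 0.0499
finger_force: 0.0
clock: 22.2
eef_pos: [0.5221, -0.0279, 0.3354]
orientation: [180.0, -0.0, -1.5]
ft_force: [1.3, -0.8, 0.0]
opening: 0.05
finger_force: 0.0
clock: 22.62
eef_pos: [0.5401, 0.0812, 0.3351]
orientation: [180.0, 0.0, -1.4]
ft_force: [-1.0, 0.4, 0.4]
opening: 0.0502
finger_force: 0.0
t22.62 tcp [540.1  81.2 335.1] rpy [180.     0.    -1.37] F [-1.   0.4  0.4] open 50.2 grip 0.0
slide [  0.9 -18.2  60.5] twist 0.0005
```

```bash

python3 -m handwheel '[{"slide":[1,-18,0],"twist":0,"jaw":-0.1},{"slide":[0,0,0],"twist":0,"jaw":-0.1},{"slide":[0,0,15],"twist":0,"jaw":-0.1},{"slide":[0,0,10],"twist":0,"jaw":-0.1},{"slide":[0,0,0],"twist":0,"jaw":-0.1}]'
python3 -m handwheel '[{"slide":[0,0,10],"twist":0,"jaw":-0.1},{"slide":[0,0,10],"twist":0,"jaw":-0.1},{"slide":[0,0,10],"twist":0,"jaw":-0.1},{"slide":[0,0,5],"twist":0,"jaw":-0.1},{"slide":[0,0,0],"twist":0,"jaw":-0.1}]'
python3 -m handwheel '[{"slide":[0,0,0],"twist":0,"jaw":0.3},{"slide":[0,0,0],"twist":0,"jaw":0.45},{"slide":[0,0,0],"twist":0,"jaw":0.5},{"slide":[0,0,0],"twist":0,"jaw":0.5},{"slide":[0,0,0],"twist":0,"jaw":0.5}]'
python3 - <<'E'
from lib import *
delta([.5414,.0994,.2746],-1.4)
import itertools
S=bot.get_image("side");
for q in("probe_grip",):print(q,[([round(float(v),1) for v in d["bbox"]],round(d["conf"],2)) for d in bot.recognise(q,"side")][:2])
E
```

```text
clock: 23.03
eef_pos: [0.5406, 0.0966, 0.3082]
orientation: [180.0, 0.2, -1.6]
ft_force: [0.5, 0.1, -0.5]
opening: 0.05
finger_force: 0.0
clock: 23.45
eef_pos: [0.541, 0.0976, 0.2738]
orientation: [180.0, 0.1, -1.5]
ft_force: [-0.2, 0.9, 0.3]
opening: 0.05
finger_force: 0.0
clock: 23.87
eef_pos: [0.5417, 0.0978, 0.2755]
orientation: [-180.0, -0.0, -1.5]
ft_force: [0.4, 0.2, -0.1]
opening: 0.0233
finger_force: 0.0
t23.87 tcp [541.7  97.8 275.5] rpy [-1.80e+02 -3.00e-02 -1.53e+00] F [ 0.4  0.2 -0.1] open 23.3 grip 0.0
slide [-0.3 -1.6  0.9] twist -0.0022
probe_grip [([203.4, 173.7, 280.9, 275.7], 0.66), ([251.1, 212.9, 256.9, 220.1], 0.47)]
```

```bash

python3 -m handwheel '[{"slide":[0,-1.5,0],"twist":0,"jaw":0.5},{"slide":[0,0,0],"twist":0,"jaw":0.55},{"slide":[0,0,0],"twist":0,"jaw":0.58},{"slide":[0,0,0],"twist":0,"jaw":0.6},{"slide":[0,0,0],"twist":0,"jaw":0.62}]' 5
python3 -m handwheel '[{"slide":[0,0,0],"twist":0,"jaw":0.64},{"slide":[0,0,0],"twist":0,"jaw":0.66},{"slide":[0,0,0],"twist":0,"jaw":1},{"slide":[0,0,0],"twist":0,"jaw":1},{"slide":[0,0,0],"twist":0,"jaw":1}]' 5

```

```text
clock: 24.38
eef_pos: [0.5416, 0.0994, 0.2752]
orientation: [-180.0, -0.0, -1.5]
ft_force: [0.2, 3.4, -0.4]
opening: 0.0173
finger_force: 1.8
clock: 24.8
eef_pos: [0.5416, 0.0999, 0.2752]
orientation: [-179.9, -0.0, -1.5]
ft_force: [0.5, 7.9, -0.6]
opening: 0.016
finger_force: 5.0
```

```bash

python3 -m handwheel '[{"slide":[0,-0.8,0],"twist":0,"jaw":1},{"slide":[0,0,0],"twist":0,"jaw":1},{"slide":[0,0,0],"twist":0,"jaw":1},{"slide":[0,0,0],"twist":0,"jaw":1},{"slide":[0,0,0],"twist":0,"jaw":1}]' 12

```

```text
clock: 25.22
eef_pos: [0.5416, 0.1001, 0.2752]
orientation: [-180.0, 0.0, -1.5]
ft_force: [-0.2, 4.8, 0.1]
opening: 0.016
finger_force: 12.0
```

```bash

python3 -m handwheel '[{"slide":[0,-1.0,0],"twist":0,"jaw":1},{"slide":[0,0,0],"twist":0,"jaw":1},{"slide":[1,0,1.73],"twist":0,"jaw":1},{"slide":[1,0,1.73],"twist":0,"jaw":1},{"slide":[0,0,0],"twist":0,"jaw":1}]'
python3 -m handwheel '[{"slide":[1,0,1.73],"twist":0,"jaw":1},{"slide":[1,0,1.73],"twist":0,"jaw":1},{"slide":[1,0,1.73],"twist":0,"jaw":1},{"slide":[1,0,1.73],"twist":0,"jaw":1},{"slide":[0,0,0],"twist":0,"jaw":1}]'

```

```text
clock: 25.63
eef_pos: [0.5438, 0.1005, 0.2714]
orientation: [180.0, 0.0, -1.5]
ft_force: [1.5, -5.9, -4.2]
opening: 0.0156
finger_force: 12.0
clock: 26.05
eef_pos: [0.5478, 0.1003, 0.2645]
orientation: [180.0, 0.0, -1.5]
ft_force: [2.6, -5.5, -2.4]
opening: 0.0163
finger_force: 12.0
```

```bash

python3 -m handwheel '[{"slide":[1,0.4,1.73],"twist":0,"jaw":1},{"slide":[1,0,1.73],"twist":0,"jaw":1},{"slide":[1,0,1.73],"twist":0,"jaw":1},{"slide":[0,0,0],"twist":0,"jaw":1},{"slide":[0,0,0],"twist":0,"jaw":1}]'
python3 -m handwheel '[{"slide":[1,0,1.73],"twist":0,"jaw":1},{"slide":[1,0,1.73],"twist":0,"jaw":1},{"slide":[1,0,1.73],"twist":0,"jaw":1},{"slide":[0,0,0],"twist":0,"jaw":1},{"slide":[0,0,0],"twist":0,"jaw":1}]'
python3 - <<'E'
from lib import *
o=st();P=[.6174,.0975,.083,-.025]
g=Rb(-.025).T@(o["eef_pos"]-[0,0,.06]-P[:3]);print("grasp pt in block",(g*1000).round(1))
S=bot.get_image("side")
for q in("probe_grip","probe"):print(q,[([round(float(v),1) for v in d["bbox"]],round(d["conf"],2)) for d in bot.recognise(q,"side")][:3])
E
```

```text
clock: 26.47
eef_pos: [0.5508, 0.1002, 0.2594]
orientation: [180.0, 0.0, -1.5]
ft_force: [1.5, -3.7, -4.1]
opening: 0.016
finger_force: 12.0
clock: 26.88
eef_pos: [0.5538, 0.1002, 0.2542]
orientation: [180.0, -0.0, -1.5]
ft_force: [2.1, -5.1, -3.8]
opening: 0.0161
finger_force: 12.0
t26.88 tcp [553.8 100.2 254.2] rpy [179.99  -0.    -1.53] F [ 2.1 -5.1 -3.8] open 16.1 grip 12.0
grasp pt in block [  0.5   1.1 128.2]
probe_grip [([314.8, 117.2, 323.7, 172.4], 0.3)]
probe [([238.7, 220.0, 250.4, 230.5], 0.62), ([303.7, 138.0, 328.9, 178.4], 0.45)]
```

```bash

python3 -m handwheel '[{"slide":[1,0.4,1.73],"twist":0,"jaw":1},{"slide":[0,0,0],"twist":0,"jaw":1},{"slide":[1,0,1.73],"twist":0,"jaw":1},{"slide":[0,0,0],"twist":0,"jaw":1},{"slide":[0,0,0],"twist":0,"jaw":1}]' | grep -A2 -E "eef|ft"
python3 -m handwheel '[{"slide":[0.5,0,0.87],"twist":0,"jaw":1},{"slide":[0.5,0,0.87],"twist":0,"jaw":1},{"slide":[0,0,0],"twist":0,"jaw":1},{"slide":[0,0,0],"twist":0,"jaw":1},{"slide":[0,0,0],"twist":0,"jaw":1}]'| grep -A2 -E "eef|ft"
python3 -m handwheel '[{"slide":[0.5,0,0.87],"twist":0,"jaw":1},{"slide":[0.5,0,0.87],"twist":0,"jaw":1},{"slide":[0,0,0],"twist":0,"jaw":1},{"slide":[0,0,0],"twist":0,"jaw":1},{"slide":[0,0,0],"twist":0,"jaw":1}]'| grep -A2 -E "eef|ft"

```

```text
eef_pos: [0.5557, 0.1, 0.2508]
orientation: [-180.0, -0.0, -1.5]
ft_force: [1.1, -0.3, -4.4]
opening: 0.016
finger_force: 12.0
eef_pos: [0.5567, 0.0999, 0.2492]
orientation: [-180.0, -0.0, -1.5]
ft_force: [1.6, 1.2, -3.4]
opening: 0.0158
finger_force: 12.0
eef_pos: [0.5576, 0.0998, 0.2474]
orientation: [-180.0, 0.0, -1.5]
ft_force: [1.5, 2.4, -2.0]
opening: 0.0159
finger_force: 12.0
```

```bash

python3 -m handwheel '[{"slide":[0.5,0,0.87],"twist":0,"jaw":1},{"slide":[0,0,0],"twist":0,"jaw":1},{"slide":[0.5,0,0.87],"twist":0,"jaw":1},{"slide":[0,0,0],"twist":0,"jaw":1},{"slide":[0,0,0],"twist":0,"jaw":1}]' 7| grep  -E "eef|ft"
python3 -m handwheel '[{"slide":[0.5,0,0.87],"twist":0,"jaw":1},{"slide":[0,0,0],"twist":0,"jaw":1},{"slide":[0,0,0],"twist":0,"jaw":1},{"slide":[0,0,0],"twist":0,"jaw":1},{"slide":[0,0,0],"twist":0,"jaw":1}]'| grep  -E "eef|ft"
python3 -m handwheel '[{"slide":[0.5,0,0.87],"twist":0,"jaw":1},{"slide":[0,0,0],"twist":0,"jaw":1},{"slide":[0,0,0],"twist":0,"jaw":1},{"slide":[0,0,0],"twist":0,"jaw":1},{"slide":[0,0,0],"twist":0,"jaw":1}]'| grep  -E "eef|ft"

```

```text
eef_pos: [0.5587, 0.0998, 0.2457]
ft_force: [0.9, 5.0, -1.6]
eef_pos: [0.5592, 0.0997, 0.2448]
ft_force: [0.5, 5.1, -3.1]
eef_pos: [0.5596, 0.0998, 0.2442]
ft_force: [-1.7, 5.1, 3.5]
```

```bash

python3 - <<'E'
from lib import *
import cv2
st()
S=bot.get_image("side");cv2.imwrite("pics/s9.png",S[:,:,::-1])
# is the grip where expected? dark pixels of probe rod/grip below fingers: print luminance patch
for r in range(196,232,2):print(r,S[r,238:276:2].mean(1).astype(int).tolist())
E
```

```text
t29.53 tcp [559.6  99.8 244.2] rpy [-179.99   -0.     -1.53] F [-1.7  5.1  3.5] open 15.7 grip 7.0
196 [49, 48, 49, 42, 46, 47, 48, 52, 58, 67, 76, 76, 58, 63, 58, 47, 47, 48, 57]
198 [59, 71, 70, 65, 66, 71, 62, 58, 56, 56, 48, 57, 45, 55, 50, 47, 48, 46, 58]
200 [75, 74, 71, 73, 74, 74, 73, 77, 73, 73, 70, 57, 56, 87, 86, 64, 44, 46, 57]
202 [71, 73, 74, 74, 77, 76, 72, 72, 74, 76, 76, 74, 74, 93, 94, 106, 56, 49, 56]
204 [84, 74, 72, 71, 74, 74, 75, 75, 72, 73, 74, 74, 74, 74, 82, 93, 58, 51, 60]
206 [68, 71, 73, 74, 72, 74, 74, 73, 73, 72, 83, 81, 73, 70, 73, 68, 54, 56, 58]
208 [45, 50, 56, 61, 66, 73, 72, 96, 91, 74, 108, 103, 72, 59, 72, 60, 51, 59, 56]
210 [71, 58, 57, 47, 46, 50, 59, 79, 79, 74, 74, 77, 63, 59, 66, 58, 55, 53, 57]
212 [82, 82, 80, 75, 70, 61, 54, 52, 50, 55, 60, 66, 63, 52, 65, 58, 59, 57, 56]
214 [80, 81, 76, 82, 82, 83, 78, 74, 67, 60, 55, 55, 72, 58, 60, 54, 58, 55, 59]
216 [133, 100, 84, 78, 79, 81, 81, 81, 83, 78, 79, 79, 83, 70, 55, 60, 55, 56, 53]
218 [178, 184, 148, 123, 104, 88, 82, 79, 80, 84, 83, 83, 84, 62, 56, 58, 57, 55, 53]
220 [160, 166, 169, 167, 162, 148, 123, 112, 97, 86, 78, 81, 82, 62, 57, 57, 56, 57, 55]
222 [159, 162, 162, 166, 168, 163, 159, 161, 155, 126, 117, 101, 98, 62, 56, 57, 58, 53, 52]
224 [109, 142, 161, 159, 162, 166, 164, 159, 158, 138, 143, 144, 142, 82, 58, 56, 49, 39, 41]
226 [92, 117, 146, 159, 160, 158, 164, 164, 159, 147, 142, 146, 142, 80, 57, 54, 37, 39, 38]
228 [113, 139, 140, 114, 141, 157, 158, 159, 163, 161, 150, 144, 148, 112, 51, 45, 39, 38, 43]
230 [140, 141, 108, 78, 97, 128, 154, 155, 158, 164, 162, 147, 148, 142, 84, 42, 38, 34, 35]
```

```bash

python3 -m handwheel '[{"slide":[0.25,-0.3,0.43],"twist":0,"jaw":1},{"slide":[0,0,0],"twist":0,"jaw":1},{"slide":[0,0,0],"twist":0,"jaw":1},{"slide":[0,0,0],"twist":0,"jaw":1},{"slide":[0,0,0],"twist":0,"jaw":1}]'| grep  -E "clock|eef|ft"

```

```text
clock: 30.0
eef_pos: [0.5597, 0.0998, 0.2439]
ft_force: [-4.1, 3.7, 5.9]
```

```bash

python3 -m handwheel '[{"slide":[0,0,0],"twist":0,"jaw":1},{"slide":[0.2,-0.3,0.35],"twist":0,"jaw":1},{"slide":[0,0,0],"twist":0,"jaw":1},{"slide":[0,0,0],"twist":0,"jaw":1},{"slide":[0,0,0],"twist":0,"jaw":1}]' 12| grep  -E "clock|eef|ft"

```

```text
clock: 30.42
eef_pos: [0.5598, 0.1, 0.2438]
ft_force: [-5.5, 0.3, 12.0]
```

```bash

python3 -m handwheel '[{"slide":[0,0,0],"twist":0,"jaw":0.5},{"slide":[0,0,0],"twist":0,"jaw":0.3},{"slide":[0,0,0],"twist":0,"jaw":0.2},{"slide":[0,0,0],"twist":0,"jaw":0.2},{"slide":[0,0,0],"twist":0,"jaw":0.2}]'| grep  -E "clock|eef|ft|open"
python3 -m handwheel '[{"slide":[0,0,-10],"twist":0,"jaw":0.2},{"slide":[0,0,-15],"twist":0,"jaw":0.2},{"slide":[0,0,-15],"twist":0,"jaw":0.2},{"slide":[0,0,-15],"twist":0,"jaw":0.2},{"slide":[0,0,0],"twist":0,"jaw":1}]'| grep  -E "clock|eef|ft|open"
python3 - <<'E'
from lib import *
P=[.6174,.0986,.0845,-.025]
for y in(63,51,-8):
    print("tip y",y);delta(blk(P,[-80,y,92])+[0,0,.078],-1.4)
S=bot.get_image("side")
for c in("side",):print([([round(float(v),1) for v in d["bbox"]],round(d["conf"],2)) for d in bot.recognise("lever_knob",c)][:3])
for a in(0,.1,.2):print(a,proj("side",blk(P,[-24-56*np.cos(.7-a),56*np.sin(.7-a),100])))
E
```

```text
clock: 30.83
eef_pos: [0.5601, 0.1002, 0.2432]
ft_force: [0.3, 0.2, 0.5]
opening: 0.0362
clock: 31.25
eef_pos: [0.5612, 0.1004, 0.3017]
ft_force: [0.2, 0.1, 0.8]
opening: 0.0325
tip y 63
t31.25 tcp [561.2 100.4 301.7] rpy [-179.98   -0.26   -1.53] F [0.2 0.1 0.8] open 32.5 grip 0.0
slide [-59.6 -62.5  99.3] twist -0.0023
tip y 51
t31.25 tcp [561.2 100.4 301.7] rpy [-179.98   -0.26   -1.53] F [0.2 0.1 0.8] open 32.5 grip 0.0
slide [-59.6 -50.5  99.3] twist -0.0023
tip y -8
t31.25 tcp [561.2 100.4 301.7] rpy [-179.98   -0.26   -1.53] F [0.2 0.1 0.8] open 32.5 grip 0.0
slide [-59.5   8.5  99.3] twist -0.0023
[([256.0, 219.8, 275.6, 246.7], 0.65), ([202.2, 192.4, 272.2, 274.8], 0.3)]
0 [272.05558578 239.89658503]
0.1 [273.78812254 239.26428431]
0.2 [275.39114799 238.43213977]
```

```bash

python3 -m handwheel '[{"slide":[-30,-32,0],"twist":0,"jaw":1},{"slide":[-30,-32,0],"twist":0,"jaw":1},{"slide":[0,0,15],"twist":0,"jaw":1},{"slide":[0,0,25],"twist":0,"jaw":1},{"slide":[0,0,25],"twist":0,"jaw":1}]' 30| grep  -E "clock|eef|ft|open"
python3 -m handwheel '[{"slide":[0,0,15],"twist":0,"jaw":1},{"slide":[0,0,8],"twist":0,"jaw":1},{"slide":[0,0,0],"twist":0,"jaw":1},{"slide":[0,0,0],"twist":0,"jaw":1},{"slide":[0,0,0],"twist":0,"jaw":1}]'| grep  -E "clock|eef|ft|open"
python3 - <<'E'
from lib import *
P=[.6174,.0986,.0845,-.025]
for y in(51,-8):
    print("tip y",y);delta(blk(P,[-80,y,92])+[0,0,.078],-1.4)
E
```

```text
clock: 31.77
eef_pos: [0.5043, 0.1632, 0.2326]
ft_force: [0.4, 0.4, -0.7]
opening: 0.0006
clock: 32.18
eef_pos: [0.5052, 0.1626, 0.2111]
ft_force: [-0.4, 0.4, 0.7]
opening: 0.0002
tip y 51
t32.18 tcp [505.2 162.6 211.1] rpy [-1.7999e+02 -6.0000e-02 -1.5400e+00] F [-0.4  0.4  0.7] open 0.2 grip 0.0
slide [-1.5 10.2  8.9] twist -0.0025
tip y -8
t32.18 tcp [505.2 162.6 211.1] rpy [-1.7999e+02 -6.0000e-02 -1.5400e+00] F [-0.4  0.4  0.7] open 0.2 grip 0.0
slide [-1.4 69.2  8.9] twist -0.0025
```

Lower the last 8 mm, then push slowly, reading the force.

```bash

python3 -m handwheel '[{"slide":[-1.5,0,4],"twist":0,"jaw":1},{"slide":[0,0,4],"twist":0,"jaw":1},{"slide":[0,0,0],"twist":0,"jaw":1},{"slide":[0,0,0],"twist":0,"jaw":1},{"slide":[0,4,0],"twist":0,"jaw":1}]'| grep  -E "clock|eef|ft"
python3 -m handwheel '[{"slide":[0,4,0],"twist":0,"jaw":1},{"slide":[0,4,0],"twist":0,"jaw":1},{"slide":[0,4,0],"twist":0,"jaw":1},{"slide":[0,4,0],"twist":0,"jaw":1},{"slide":[0,4,0],"twist":0,"jaw":1}]'| grep  -E "clock|eef|ft"
python3 -m handwheel '[{"slide":[0,4,0],"twist":0,"jaw":1},{"slide":[0,4,0],"twist":0,"jaw":1},{"slide":[0,4,0],"twist":0,"jaw":1},{"slide":[0,4,0],"twist":0,"jaw":1},{"slide":[0,4,0],"twist":0,"jaw":1}]'| grep  -E "clock|eef|ft"

```

```text
clock: 32.6
eef_pos: [0.5032, 0.1589, 0.2024]
ft_force: [0.3, 0.5, 0.1]
clock: 33.02
eef_pos: [0.5022, 0.1383, 0.2021]
ft_force: [-2.7, 4.1, -1.0]
clock: 33.43
eef_pos: [0.5021, 0.1182, 0.2023]
ft_force: [-1.3, 3.0, -0.5]
```

```bash

python3 -m handwheel '[{"slide":[0,4,0],"twist":0,"jaw":1},{"slide":[0,4,0],"twist":0,"jaw":1},{"slide":[0,4,0],"twist":0,"jaw":1},{"slide":[0,4,0],"twist":0,"jaw":1},{"slide":[0,2,0],"twist":0,"jaw":1}]'| grep  -E "clock|eef|ft"
python3 -m handwheel '[{"slide":[0,2,0],"twist":0,"jaw":1},{"slide":[0,2,0],"twist":0,"jaw":1},{"slide":[0,0,0],"twist":0,"jaw":1},{"slide":[0,0,0],"twist":0,"jaw":1},{"slide":[0,0,0],"twist":0,"jaw":1}]'| grep  -E "clock|eef|ft"

```

```text
clock: 33.85
eef_pos: [0.5021, 0.1001, 0.2025]
ft_force: [1.8, 1.7, 1.0]
clock: 34.27
eef_pos: [0.5012, 0.0966, 0.2021]
ft_force: [-0.0, 0.6, -0.1]
```

```bash

python3 -m handwheel '[{"slide":[0,1.5,0],"twist":0,"jaw":1},{"slide":[0,0,0],"twist":0,"jaw":1},{"slide":[0,0,0],"twist":0,"jaw":1},{"slide":[0,0,0],"twist":0,"jaw":1},{"slide":[0,0,0],"twist":0,"jaw":1}]'| grep  -E "clock|eef|ft"

```

```text
clock: 34.68
eef_pos: [0.5014, 0.0952, 0.2022]
ft_force: [0.9, 1.5, 0.9]
```

```bash

python3 -m handwheel '[{"slide":[0,1.2,0],"twist":0,"jaw":1},{"slide":[0,0,0],"twist":0,"jaw":1},{"slide":[0,1.2,0],"twist":0,"jaw":1},{"slide":[0,0,0],"twist":0,"jaw":1},{"slide":[0,0,0],"twist":0,"jaw":1}]'| grep  -E "clock|eef|ft"
python3 -m handwheel '[{"slide":[0,1,0],"twist":0,"jaw":1},{"slide":[0,0,0],"twist":0,"jaw":1},{"slide":[0,0,0],"twist":0,"jaw":1},{"slide":[0,0,0],"twist":0,"jaw":1},{"slide":[0,0,0],"twist":0,"jaw":1}]'| grep  -E "clock|eef|ft"

```

```text
clock: 35.1
eef_pos: [0.5014, 0.0927, 0.2023]
ft_force: [1.2, 1.8, 0.6]
clock: 35.52
eef_pos: [0.5012, 0.0917, 0.2022]
ft_force: [1.6, 1.6, 0.6]
```

```bash

python3 -m handwheel '[{"slide":[0,1.2,0],"twist":0,"jaw":1},{"slide":[0,0,0],"twist":0,"jaw":1},{"slide":[0,1.2,0],"twist":0,"jaw":1},{"slide":[0,0,0],"twist":0,"jaw":1},{"slide":[0,0,0],"twist":0,"jaw":1}]'| grep  -E "clock|eef|ft"
python3 -m handwheel '[{"slide":[0,1,0],"twist":0,"jaw":1},{"slide":[0,0,0],"twist":0,"jaw":1},{"slide":[0,0,0],"twist":0,"jaw":1},{"slide":[0,0,0],"twist":0,"jaw":1},{"slide":[0,0,0],"twist":0,"jaw":1}]'| grep  -E "clock|eef|ft"
python3 - <<'E'
from lib import *
import cv2
P=[.6174,.0986,.0845,-.025]
for c in("side","top"):
    im=bot.get_image(c);cv2.imwrite(f"pics/{c}10.png",im[:,:,::-1])
    print(c,[([round(float(v),1) for v in d["bbox"]],round(d["conf"],2)) for d in bot.recognise("lever_knob",c)][:3])
    for a in(.1,.9,1.0,1.1,1.2):print(a,proj(c,blk(P,[-24-56*np.cos(.7-a),56*np.sin(.7-a),100])).round(1))
E
```

```text
clock: 35.93
eef_pos: [0.5015, 0.0894, 0.2023]
ft_force: [3.6, 4.5, 0.6]
clock: 36.35
eef_pos: [0.5016, 0.0888, 0.2024]
ft_force: [3.8, 8.6, 0.7]
side []
0.1 [273.8 239.3]
0.9 [282.  228.1]
1.0 [282.1 226.2]
1.1 [282.1 224.2]
1.2 [281.9 222.2]
top []
0.1 [216.  229.1]
0.9 [235.2 233. ]
1.0 [237.7 232.5]
1.1 [240.  231.8]
1.2 [242.3 230.8]
```

Force is rising, in the clamping range or against the stop. I push on in small steps.

```bash

python3 -m handwheel '[{"slide":[0,0.8,0],"twist":0,"jaw":1},{"slide":[0,0,0],"twist":0,"jaw":1},{"slide":[0,0,0],"twist":0,"jaw":1},{"slide":[0,0,0],"twist":0,"jaw":1},{"slide":[0,0,0],"twist":0,"jaw":1}]'| grep  -E "clock|eef|ft"
python3 -m handwheel '[{"slide":[0,0.6,0],"twist":0,"jaw":1},{"slide":[0,0,0],"twist":0,"jaw":1},{"slide":[0,0,0],"twist":0,"jaw":1},{"slide":[0,0,0],"twist":0,"jaw":1},{"slide":[0,0,0],"twist":0,"jaw":1}]'| grep  -E "clock|eef|ft"

```

```text
clock: 36.97
eef_pos: [0.5017, 0.0883, 0.2024]
ft_force: [4.4, 12.7, 1.2]
clock: 37.38
eef_pos: [0.5017, 0.088, 0.2025]
ft_force: [4.1, 15.9, 1.1]
```

```bash

python3 -m handwheel '[{"slide":[0,1,0],"twist":0,"jaw":1},{"slide":[0,0,0],"twist":0,"jaw":1},{"slide":[0,0,0],"twist":0,"jaw":1},{"slide":[0,-4,0],"twist":0,"jaw":1},{"slide":[0,-8,0],"twist":0,"jaw":1}]'| grep  -E "clock|eef|ft"
python3 -m handwheel '[{"slide":[0,-10,0],"twist":0,"jaw":1},{"slide":[0,0,-25],"twist":0,"jaw":1},{"slide":[0,0,-35],"twist":0,"jaw":1},{"slide":[0,0,-35],"twist":0,"jaw":1},{"slide":[-30,0,0],"twist":0,"jaw":1}]'| grep  -E "clock|eef|ft"
python3 -m handwheel '[{"slide":[-10,-35,0],"twist":0,"jaw":1},{"slide":[-10,-35,0],"twist":0,"jaw":1},{"slide":[-10,-35,0],"twist":0,"jaw":1},{"slide":[-10,-35,0],"twist":0,"jaw":1},{"slide":[0,-35,0],"twist":0,"jaw":1}]'| grep  -E "clock|eef|ft"
python3 -m handwheel '[{"slide":[0,-35,0],"twist":0,"jaw":1},{"slide":[0,-35,0],"twist":0,"jaw":1},{"slide":[0,-35,0],"twist":0,"jaw":1},{"slide":[0,0,0],"twist":0,"jaw":1},{"slide":[0,0,0],"twist":0,"jaw":1}]'| grep  -E "clock|eef|ft"
python3 - <<'E'
from lib import *
import cv2
for c in("side","top"):
    im=bot.get_image(c);cv2.imwrite(f"pics/{c}11.png",im[:,:,::-1]);hsv=cv2.cvtColor(im,cv2.COLOR_RGB2HSV)
    for q in("lever_knob","bar","pick_handle","ink_bottle","water_pot","inkstone","probe_grip"):print(c,q,[([round(float(v),1) for v in d["bbox"]],round(d["conf"],2)) for d in bot.recognise(q,c)][:3])
t=cv2.imread("pics/top11.png")[:,:,::-1].astype(int)
for r in range(212,238,2):print(r,[tuple(t[r,x]) for x in range(234,252,3)])
E
```

```text
clock: 37.8
eef_pos: [0.5011, 0.0977, 0.2021]
ft_force: [-1.0, 0.0, 0.9]
clock: 38.22
eef_pos: [0.4776, 0.1094, 0.3031]
ft_force: [1.0, -0.0, 1.0]
clock: 38.63
eef_pos: [0.4341, 0.2865, 0.2972]
ft_force: [1.4, 0.1, 1.1]
clock: 39.05
eef_pos: [0.4384, 0.3915, 0.2966]
ft_force: [0.3, -0.0, -0.4]
side lever_knob []
side bar [([185.1, 216.4, 195.8, 237.7], 0.68)]
side pick_handle []
side ink_bottle []
side water_pot []
side inkstone [([137.6, 306.1, 202.8, 365.4], 0.63)]
side probe_grip []
top lever_knob [([389.1, 170.6, 420.6, 200.0], 0.64), ([231.7, 205.5, 245.6, 227.9], 0.52)]
top bar [([272.0, 245.7, 317.0, 259.3], 0.71), ([239.7, 122.8, 267.8, 147.8], 0.7), ([273.4, 182.9, 311.4, 195.3], 0.67)]
top pick_handle [([229.9, 208.4, 246.3, 234.3], 0.52)]
top ink_bottle [([133.1, 226.3, 161.6, 253.8], 0.84)]
top water_pot []
top inkstone [([103.5, 146.0, 158.7, 186.4], 0.95)]
top probe_grip [([228.1, 195.3, 235.1, 208.6], 0.66), ([390.1, 171.3, 421.7, 197.8], 0.56)]
212 [(np.int64(225), np.int64(218), np.int64(214)), (np.int64(190), np.int64(180), np.int64(176)), (np.int64(58), np.int64(56
[... 2742 characters left out ...]
.int64(108), np.int64(96)), (np.int64(223), np.int64(182), np.int64(133)), (np.int64(80), np.int64(72), np.int64(81)), (np.int64(62), np.int64(62), np.int64(84))]
234 [(np.int64(60), np.int64(60), np.int64(83)), (np.int64(61), np.int64(62), np.int64(84)), (np.int64(66), np.int64(66), np.int64(85)), (np.int64(97), np.int64(83), np.int64(84)), (np.int64(57), np.int64(58), np.int64(77)), (np.int64(61), np.int64(62), np.int64(84))]
236 [(np.int64(59), np.int64(60), np.int64(82)), (np.int64(60), np.int64(61), np.int64(84)), (np.int64(60), np.int64(62), np.int64(83)), (np.int64(54), np.int64(55), np.int64(74)), (np.int64(56), np.int64(56), np.int64(77)), (np.int64(62), np.int64(62), np.int64(85))]
```

```bash
python3 - <<'E'
import cv2,numpy as np
a=cv2.imread("pics/top0.png").astype(float);b=cv2.imread("pics/top11.png").astype(float)
for n,(x0,y0,x1,y1) in dict(fork=(378,222,432,265),pot=(385,165,428,203),stone=(100,142,163,192),bottle=(128,222,166,256)).items():
    A=cv2.cvtColor(np.uint8(a[y0:y1,x0:x1]),6).astype(np.float32);B=cv2.cvtColor(np.uint8(b[y0:y1,x0:x1]),6).astype(np.float32)
    e=lambda i:cv2.magnitude(cv2.Sobel(i,5,1,0),cv2.Sobel(i,5,0,1))
    print(n,"diff",np.abs(A-B).mean().round(1),"shift",cv2.phaseCorrelate(e(A),e(B)))
E
```

```text
fork diff 12.1 shift ((-0.32108267670597357, 0.1412250482408055), 0.820872891979453)
pot diff 1.2 shift ((0.5180726226013022, -0.00444056948987992), 0.9978870932592286)
stone diff 3.4 shift ((-0.07616085475601864, 0.13216213685813827), 0.7589995795488358)
bottle diff 10.8 shift ((0.0039219292901933045, 0.09444334301961632), 0.7599039413862758)
```

The pick hangs as it did at the start, the pot, inkstone and bottle have not moved, and the lever is at its stop. I hand in.

```bash
python3 -c "
from station import bot
print(bot.close_job())"
```

```text
the job is handed in; nothing more can be done
None
```

I handed the job in at about 39 s of the 72 s allowed: by my measurements the bar is wholly in the tray, the pick is back in its fork, the probe touched the well bottom at about 13 N, the lever is at its stop, and the bottle, pot and inkstone have not moved; the verdict was not shown, and on the first try the claw pressed on the bar with about 25 N.

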